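# Batch a food parcel through the tip skip

### The job

Unlock the clamp lever of the tray carriage, slide the carriage along its rail until its pointer stands at the mark of the tip skip, and lock the lever again. Put all the small tins into the skip and then the big tin, so that its weight trips the skip and dumps the whole load into the tray; then swing the empty skip back upright. Leave the other goods on the bench where they stand.

Things in the scene. Friction and masses are not known exactly. Their poses are not given: they have to be found in the camera images.
- carriage (a joint): slide of the carriage along its rail in m, 0 to 0.17; grows along the rail's own +y (roughly world +y, the robot's left). Drag 4 N when the lever is unlocked; held fast when locked. It starts 4 to 13 cm beyond (+y of) the mark, so that it must slide towards -y.
- clamp (a joint): clamp lever of the carriage in rad, about the vertical axis of the post: 0 = locked (bar points to -x, slightly to +y), 1.1 = end of travel, unlocked (bar points to +y). Free for sliding above 0.7, clamping below 0.5; needs 5 to 15 N at the knob and stays where it is left. Count it locked below 0.15, unlocked above 0.8.
- skip (a joint): tip angle of the skip in rad: 0 = upright on its stop, 1.3 = tipped towards the tray, on its other stop. Over-centre: from below about 0.5 the empty skip falls back to 0, from above that it falls to 1.3, so it stays tipped until swung back. All the small tins together do not trip it; with the big tin in, it trips.
- clamp_knob (a point): upright knob at the lever's end, a round black pin 16 mm across, 70 mm from the post's axis; this point lies on its axis 15 mm below its top (top 125 mm over the bench, lever bar's upper face at 85 mm). It does not spin on the lever: turn the hand with it or push without gripping hard, on the circle about the post, else the unlocked carriage is dragged along
- pointer (a point): point of the carriage's pointer, a small bare metal lozenge on the carriage's +y end at the side towards the robot; axes as the rail's (y along the rail)
- set_mark (a point): the mark: a small bare metal lozenge with a line, on the foot of the skip's stand, next to which the pointer must come; axes as the rail's. The pointer is at the mark when they have the same y along the rail (across the rail they stay about 26 mm apart); the tray is then centred under the skip's mouth.
- tray_in (a point): centre of the inner floor of the green tray on the carriage, which is 170 mm (x, across the rail) by 225 mm (y, along it) inside, floor 35 mm over the bench; walls rise 75 mm on the far side, 55 mm at the ends and 20 mm on the side of the skip; axes as the rail's
- skip_hinge (a point): middle of the skip's hinge axis (along y), 175 mm over the bench, between two grey cheeks 238 mm apart; x axis towards the tray (dump direction). The counterweight bar, a dark rod 26 mm thick, 200 mm long, is 70 mm behind and 60 mm above it when upright; when tipped 39 mm in front and 84 mm above, free between its end arms: push it back towards the robot there (5 N) until the skip falls upright
- skip_in (a point): centre of the floor of the skip, a sheet-steel scoop 104 mm deep (x) and 202 mm wide (y) inside; sides 50 mm and back 55 mm high, front open but for a 26 mm lip; 60 mm from the hinge. Its frame turns with the skip (z up and x towards the tray when upright). The floor itself slopes 12 degrees up towards the mouth when the skip is upright.
- slide_post (a point): upright round steel post, 22 mm across, on the carriage's +y end: fixed to the carriage, good to hold for sliding it, and the lever's turning axis (the lever's black hub, 34 mm across, sits round it from 73 to 87 mm over the bench; above that the post stands free up to 125 mm). This point lies on its axis 15 mm below its top; x axis across the rail (away from the robot), y axis along the rail
- tin0: small tin, 46 mm across, 40 mm high, 50 g, steel with a paper label; origin at the centre of its base, z along its axis. Two to four of tin0..tin3 are present.
- tin1: small tin, like tin0
- tin2: small tin, like tin0
- tin3: small tin, like tin0
- big_tin: the big tin, 66 mm across, 92 mm high, 500 to 575 g, steel with a paper label; origin at the centre of its base, z along its axis
- jar: bystander: glass jar with a black cap, 54 mm across, 85 mm high; origin at its base
- carton: bystander: cardboard carton 55 x 40 mm, 80 mm high; origin at its base
- tape: bystander: roll of brown tape lying flat, 68 mm across, 30 mm high; origin at its base
Things that resemble listed ones, but are neither listed nor needed, are in the scene too. What is shaped like the big_tin but red is not meant.

How it is judged:
On the way, in this order (a step that is already met when the one before it is completed fails the run):
1. the clamp lever is unlocked (value of joint clamp above 0.8 rad), for 0.1 s.
2. the carriage's pointer is at the mark (within 6 mm along the rail) and the lever is locked (below 0.15 rad) (y of pointer in the frame of set_mark between -0.006 and 0.006 m and value of joint clamp below 0.15 rad), for 0.2 s.
3. every small tin lies in the upright skip, the big tin not yet (x of tin0 in the frame of skip_in between -0.065 and 0.08 m and y of tin0 in the frame of skip_in between -0.103 and 0.103 m and z of tin0 in the frame of skip_in between -0.03 and 0.1 m and x of tin1 in the frame of skip_in between -0.065 and 0.08 m and y of tin1 in the frame of skip_in between -0.103 and 0.103 m and z of tin1 in the frame of skip_in between -0.03 and 0.1 m and x of tin2 in the frame of skip_in between -0.065 and 0.08 m and y of tin2 in the frame of skip_in between -0.103 and 0.103 m and z of tin2 in the frame of skip_in between -0.03 and 0.1 m and x of tin3 in the frame of skip_in between -0.065 and 0.08 m and y of tin3 in the frame of skip_in between -0.103 and 0.103 m and z of tin3 in the frame of skip_in between -0.03 and 0.1 m and value of joint skip below 0.1 rad and distance between big_tin and skip_in above 0.13 m), for 0.2 s.
4. the skip has tipped over fully (above 1.15 rad) and is not touched by the fingers, and the big tin is in the tray (value of joint skip above 1.15 rad and contact force between the fingers and skip below 0.5 N and x of big_tin in the frame of tray_in between -0.085 and 0.085 m and y of big_tin in the frame of tray_in between -0.1125 and 0.1125 m and z of big_tin in the frame of tray_in between -0.01 and 0.145 m), for 0.2 s.
At the end, for the whole second after the job is handed in: Every tin, small and big, lies at rest in the tray (its base centre inside the tray's walls and below 145 mm over the tray's floor), the skip is upright on its stop (below 0.08 rad), the pointer is within 6 mm of the mark along the rail and the clamp lever is locked (below 0.15 rad) (all of step 2 and x of tin0 in the frame of tray_in between -0.085 and 0.085 m and y of tin0 in the frame of tray_in between -0.1125 and 0.1125 m and z of tin0 in the frame of tray_in between -0.01 and 0.145 m and linear speed of each of tin0, tin1, tin2, tin3, big_tin, skip below 0.03 m/s and x of tin1 in the frame of tray_in between -0.085 and 0.085 m and y of tin1 in the frame of tray_in between -0.1125 and 0.1125 m and z of tin1 in the frame of tray_in between -0.01 and 0.145 m and x of tin2 in the frame of tray_in between -0.085 and 0.085 m and y of tin2 in the frame of tray_in between -0.1125 and 0.1125 m and z of tin2 in the frame of tray_in between -0.01 and 0.145 m and x of tin3 in the frame of tray_in between -0.085 and 0.085 m and y of tin3 in the frame of tray_in between -0.1125 and 0.1125 m and z of tin3 in the frame of tray_in between -0.01 and 0.145 m and x of big_tin in the frame of tray_in between -0.085 and 0.085 m and y of big_tin in the frame of tray_in between -0.1125 and 0.1125 m and z of big_tin in the frame of tray_in between -0.01 and 0.145 m and value of joint skip below 0.08 rad); the robot touches nothing.
It fails at once if a bystander (jar, carton, tape) is moved more than 5 cm (distance of any of jar, carton, tape from where it was at the start of the episode above 0.05 m).
Of tin0, tin1, tin2, tin3 only 2 to 4 are there at a start; the rules pass over those that are not, and their reading is None.
At some moment in a run one of tin0, tin1, tin2, tin3, big_tin may be knocked a few centimetres aside while the robot is not near it.
It also fails if it takes over 210 s, if anything falls off the work surface, if the arm or the gripper's body presses on something with over 40 N, if the wrist force passes 120 N, or if a joint passes its speed limit or range.

### The arm

A 6-joint arm with a two-finger parallel gripper is mounted at the origin on the work surface. World frame = base frame: x ahead of the robot, y to its left, z up, the work surface at z = 0. Lengths are in m, angles in rad, forces in N, time in s.
With the tool pointing down it reaches from about 0.325 to 0.9 m from the base axis. Payload 6.1 kg.
Tool frame: the origin (TCP) lies midway between the tips of the shut fingers; the grasp point (between the pads) lies 19 mm behind it; z points along the fingers, y is the direction in which the jaws open and shut (so a half turn about z gives the same grasp; the last joint's range is limited). The gripper opens to 87 mm and grips with 3 to 60 N. Pads are 19 mm wide; open, the fingers measure 117 mm over their backs; the gripper's body (75 mm by 190 mm) begins 51 mm behind the grasp point.
Start: joints at [-1.288, 0.22, 1.526, -0, 1.395, -0.126], TCP at [0.248, -0.573, 0.223] pointing down, gripper open.
Joint ranges: [-2.98, 2.98], [-0.91, 2.08], [0.09, 2.57], [-1.24, 4.39], [0.2, 2.65], [-2.68, 2.68]. Speed limits (rad/s): [2.57, 2.57, 3.01, 3.14, 3.14, 3.14].

### API

Orientations are given as a unit quaternion [x, y, z, w].
In Python, from bench import env gives the robot as it stands. The module is installed in compiled form; this text tells all that it offers.
- The arm moves only by the shell command python3 -m handwheel 'ROWS' [FORCE]. ROWS is JSON, one flat list of numbers, 7 for each row, row after row: the turn, a rotation vector about the tool's x, y, z in units of 5 degrees (1.0 is 5 degrees), then the shift along the tool's x, y, z in units of 40 mm (1.0 is 40 mm), then the closure in counts, from 0 (fully open) to 255 (shut). A call has 1 to 12 rows; each row is the pose to reach, as a shift and turn from the pose measured when the call began, along the tool's axes at that moment; what a row does not reach only later rows make up. A row lasts 1/10 s, in which the tool goes at most 50 mm and 8.59 degrees, less where a joint would pass 70% of its speed; a pose out of reach is approached as far as the arm can. A call with a gripper value outside its range is refused whole. The fingers move at their own pace and stop on an object; FORCE is the grip in N (left out, the last holds). Time passes only in rows, so rows that repeat a pose let the fingers close. It gives the time, the measured TCP pose, the force and the opening at its end, in the units of the state.
- env.read_state(): the state, without advancing time (a new reading comes with each control period).
- env.get_image(name): name is "side" or "top"; returns the picture (384x512x3 uint8, red, green, blue); there is no depth.
- env.camera_model(name): a dict with "fx", "fy", "cx", "cy" (pixels), "cam_to_world" (4x4, takes a point from camera to world coordinates). Camera axes: x right, y down, z forward; pixel columns grow to the right and rows downward; lengths in m; the calibration is good to about 2 mm. A picture is of the moment at which its call begins. camera_model takes no time and is no camera call.
- env.sign_off(): hands the job in, once; it reports no verdict.
Trained networks look in the newest picture that a camera, given by its name, has taken for a name from the list of things; names that differ only in an ending like _2 or _b are one class to them, and where a whole thing is asked for, a point or a joint stands for the part that bears it (a point fixed in the world has none). Each returns a list of dicts, best first, with "confidence" (0 to 1); they miss things now and then, are a little off and sometimes report something else, mostly with a low value. They report only what shows in the picture. A call takes as long as a camera call. They do not tell look-alikes from the thing itself.
- env.look_for(camera, query): "point" ([column, row] in pixels, amid what is visible of it).
- env.place_of(camera, query): "point" ([column, row] in pixels: a listed point, or the origin of a listed thing).
The state is a dict: "time": time; "joints": joint angles; "dq": joint speeds; "effort": joint torques, N m; "ee_pos": TCP position; "ee_rot": TCP orientation; "ft_force": force on the tool from outside, world axes, zero at the start; "ft_torque": the same for the moment, N m; "gripper_width": finger opening in m.
Only numpy, scipy, OpenCV 4.12 (cv2) and the standard library are available. Lean on these libraries where they do the work, as an engineer would, in place of code of your own. Each camera call takes 0.05 s, during which the arm holds its last target. There are 200 camera calls.

## Working session

There is one attempt and no reset: what is moved stays moved. The work goes in short steps, Python scripts to look and compute and a shell command to move; the robot and the scene stay as the last step left them, time stands still between calls to the robot, and variables do not carry over. Pictures are saved under pics/ and viewed, about 12 in all and at most 16, crops included, and the job is handed in when it is done.

```bash
mkdir -p pics; cat > h.py <<'E'
import numpy as np, cv2
from bench import env
from scipy.spatial.transform import Rotation as R
def snap(cam,name=None,crop=None,scale=1):
    im=env.get_image(cam)[:,:,::-1]
    if name:
        o=im
        if crop: o=im[crop[1]:crop[3],crop[0]:crop[2]]
        cv2.imwrite(f'pics/{name}.png',cv2.resize(o,None,fx=scale,fy=scale,interpolation=cv2.INTER_CUBIC))
    return im
def ray(cam,p):
    m=env.camera_model(cam);T=np.array(m['cam_to_world'])
    d=T[:3,:3]@np.array([(p[0]-m['cx'])/m['fx'],(p[1]-m['cy'])/m['fy'],1]);return T[:3,3],d/np.linalg.norm(d)
def atz(cam,p,z):
    o,d=ray(cam,p);return o+d*(z-o[2])/d[2]
def tri(p1,p2,c1='top',c2='side'):
    a,u=ray(c1,p1);b,v=ray(c2,p2)
    s=np.linalg.lstsq(np.c_[u,-v],b-a,rcond=None)[0]
    x,y=a+u*s[0],b+v*s[1];return (x+y)/2,np.linalg.norm(x-y)
def proj(cam,X):
    m=env.camera_model(cam);T=np.linalg.inv(np.array(m['cam_to_world']));c=T[:3,:3]@np.array(X)+T[:3,3]
    return c[0]/c[2]*m['fx']+m['cx'],c[1]/c[2]*m['fy']+m['cy']
def st():
    s=env.read_state();print('t',round(s['time'],2),'p',np.round(s['ee_pos'],4),'eul',np.round(R.from_quat(s['ee_rot']).as_matrix().ravel(),3),'F',np.round(s['ft_force'],1),'w',round(s['gripper_width'],4),'q',np.round(s['joints'],2));return s
def go(X,yaw=None):
    """needed shift in tool units (40mm), and turn about tool z (5deg) so tool y axis has heading yaw; for tool-down"""
    s=env.read_state();M=R.from_quat(s['ee_rot']).as_matrix()
    d=M.T@(np.array(X)-s['ee_pos'])/0.04
    out=[0,0,0]
    if yaw is not None:
        # target: z down, y along (cos yaw, sin yaw)
        best=None
        for k in (0,np.pi):
            y=np.array([np.cos(yaw+k),np.sin(yaw+k),0]);z=np.array([0,0,-1.]);x=np.cross(y,z)
            rv=R.from_matrix(M.T@np.c_[x,y,z]).as_rotvec()
            if best is None or np.linalg.norm(rv)<np.linalg.norm(best):best=rv
        out=np.degrees(best)/5
    print('rows: turn',np.round(out,2),'shift',np.round(d,2),'mm',np.round(np.linalg.norm(d)*40))
E
python3 - <<'E'
from h import *
st()
for c in('top','side'):
    snap(c,c+'0',scale=1.5)
    m=env.camera_model(c);print(c,m['fx'],np.round(m['cam_to_world'],3).tolist())
    for q in ['clamp_knob','pointer','set_mark','tray_in','skip_hinge','skip_in','slide_post','tin0','big_tin','jar','carton','tape']:
        print(c,q,[(np.round(r['point']).tolist(),round(r['confidence'],2)) for r in env.place_of(c,q)[:6]])
E
```

```text
t 0.0 p [ 0.2483 -0.5729  0.2214] eul [ 0.918  0.397 -0.001  0.397 -0.918  0.002  0.    -0.002 -1.   ] F [-0.3  0.2  0. ] w 0.0872 q [-1.29  0.22  1.53  0.    1.39 -0.13]
top 433.6188551705498 [[0.002, -0.997, 0.08, 0.501], [-1.0, -0.001, 0.012, -0.083], [-0.012, -0.08, -0.997, 1.232], [0.0, 0.0, 0.0, 1.0]]
top clamp_knob [([99.0, 215.0], 0.7)]
top pointer [([120.0, 233.0], 0.87)]
top set_mark [([147.0, 242.0], 0.93), ([196.0, 255.0], 0.19)]
top tray_in [([177.0, 203.0], 0.67)]
top skip_hinge [([194.0, 258.0], 0.56), ([306.0, 172.0], 0.23)]
top skip_in [([193.0, 229.0], 0.93)]
top slide_post [([108.0, 189.0], 0.64)]
top tin0 [([344.0, 253.0], 0.69), ([342.0, 179.0], 0.69), ([341.0, 216.0], 0.17)]
top big_tin [([309.0, 213.0], 0.85), ([333.0, 141.0], 0.85), ([299.0, 252.0], 0.67)]
top jar [([343.0, 213.0], 0.72), ([96.0, 213.0], 0.2)]
top carton [([305.0, 170.0], 0.67)]
top tape [([372.0, 200.0], 0.68), ([191.0, 256.0], 0.43), ([196.0, 228.0], 0.39)]
side 411.8850803763012 [[-0.533, 0.535, -0.656, 1.232], [0.846, 0.35, -0.402, 0.311], [0.015, -0.769, -0.639, 0.768], [0.0, 0.0, 0.0, 1.0]]
side clamp_knob [([436.0, 262.0], 0.79), ([203.0, 228.0], 0.15)]
side pointer [([420.0, 264.0], 0.59), ([338.0, 177.0], 0.55)]
side set_mark [([389.0, 248.0], 0.88)]
side tray_in [([344.0, 256.0], 0.72)]
side skip_hinge [([348.0, 169.0], 0.89)]
side skip_in [([336.0, 178.0], 0.66)]
side slide_post []
side tin0 [([180.0, 208.0], 0.79), ([224.0, 172.0], 0.7)]
side big_tin [([225.0, 204.0], 0.9), ([152.0, 240.0], 0.75), ([251.0, 185.0], 0.72)]
side jar [([195.0, 193.0], 0.56)]
side carton [([202.0, 229.0], 0.98)]
side tape [([167.0, 188.0], 0.56)]
```

View pics/top0.png

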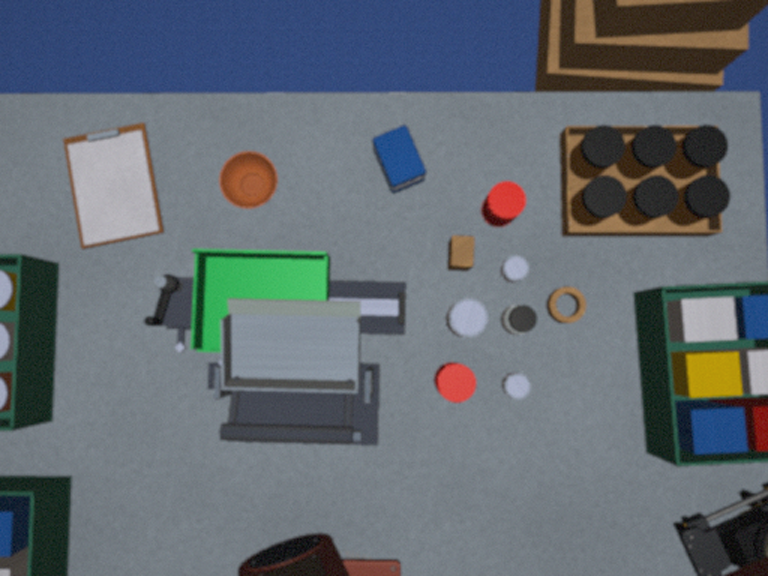

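View pics/side0.png

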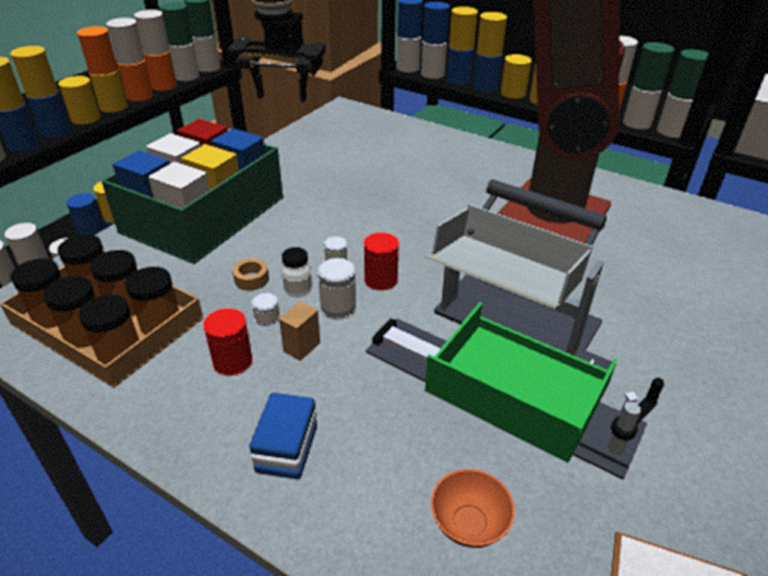

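```bash
python3 - <<'E'
from h import *
P={'knob':((99,215),(436,262)),'pointer':((120,233),(420,264)),'mark':((147,242),(389,248)),'tray':((177,203),(344,256)),'hinge':((194,258),(348,169)),'skip_in':((193,229),(336,178)),
'tinA':((342,179),(180,208)),'tinB':((344,253),(224,172)),'bigA':((309,213),(225,204)),'bigB':((333,141),(152,240)),'bigC':((299,252),(251,185)),'jar':((343,213),(195,193)),'carton':((305,170),(202,229)),'tape':((372,200),(167,188))}
for k,(a,b) in P.items():
    X,e=tri(a,b);print(k,np.round(X,3),'miss',round(e,4))
print('post',atz('top',(108,189),.11))
E
```

```text
knob [0.532 0.333 0.097] miss 0.0084
pointer [0.484 0.303 0.023] miss 0.0038
mark [0.46  0.227 0.011] miss 0.0112
tray [0.567 0.144 0.032] miss 0.003
hinge [0.426 0.073 0.172] miss 0.0047
skip_in [0.497 0.072 0.19 ] miss 0.0081
tinA [ 0.634 -0.313  0.011] miss 0.008
tinB [ 0.426 -0.317  0.002] miss 0.0093
bigA [ 0.54  -0.224 -0.001] miss 0.0006
bigB [ 0.75  -0.299 -0.005] miss 0.0076
bigC [ 0.434 -0.199  0.006] miss 0.012
jar [ 0.543 -0.325 -0.006] miss 0.0091
carton [ 0.661 -0.212  0.008] miss 0.0022
tape [ 0.578 -0.404  0.002] miss 0.0037
post [0.59853547 0.31142744 0.11      ]
```

The top view shows the tray carriage and clamp at about (105,205), with the skip at (193,229). The two small tins are at (342,179) and (344,253), and the grey big tin is at (309,213). Things that could be taken for the ones I want:
- **Big tin:** the red tins at (333,141) and (299,252), and the jar at (343,213) with its black cap.
- **Small tins:** no look-alikes apart from the jar top.
- **Knob:** the slide post at about (108,189).

Next I'll check close crops.

```bash
python3 - <<'E'
from h import *
a=snap('top');b=snap('side')
A=cv2.resize(a[160:300,85:275],None,fx=4,fy=4,interpolation=cv2.INTER_CUBIC)
cv2.imwrite('pics/c1.png',A)
L=cv2.resize(b[235:325,380:450],None,fx=5,fy=5,interpolation=cv2.INTER_CUBIC)
Rr=cv2.resize(a[150:270,285:385],None,fx=3.75,fy=3.75,interpolation=cv2.INTER_CUBIC)
cv2.imwrite('pics/c2.png',np.hstack([L,Rr]))
print(A.shape,L.shape,Rr.shape)
E
```

```text
(560, 760, 3) (450, 350, 3) (450, 375, 3)
```

View pics/c1.png

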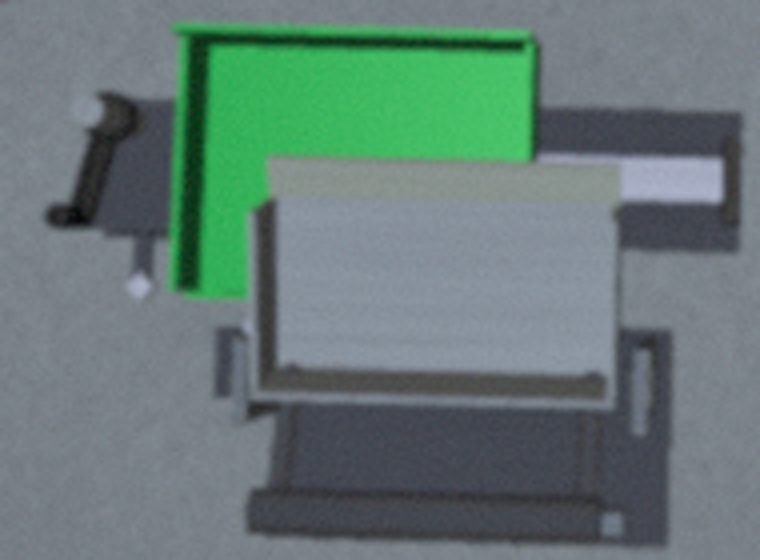

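View pics/c2.png

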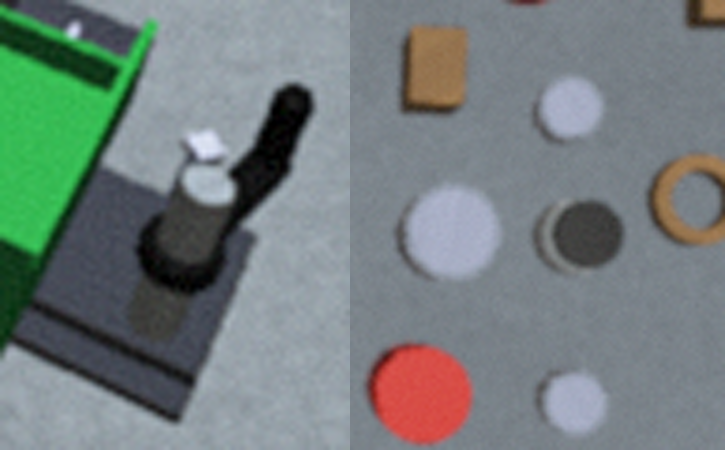

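```bash
python3 - <<'E'
from h import *
for k,a,b in [('pointer',(119.75,231.5),(421,264)),('mark',(147.3,241.3),(395,241)),('post top',(107,187.5),(421.6,271.6)),('knob top',(99.5,213.75),(438.6,254.5))]:
    X,e=tri(a,b);print(k,np.round(X,4),round(e,4))
print('post125',atz('top',(107,187.5),.125),'knob125',atz('top',(99.5,213.75),.125),'mark',atz('top',(147.3,241.3),.012),'ptr',atz('top',(119.75,231.5),.023))
c=lambda u,v:(85+u/4,160+v/4)
# yaw: lines at const height
for n,z,p,q in [('tray far',.11,(175,25),(535,33)),('bar',.235,(250,490),(600,502)),('rail far',.01,(540,112),(740,114)),('skipback',.22,(250,402),(612,408)),('stand',.01,(300,538),(665,545))]:
    A,B=atz('top',c(*p),z),atz('top',c(*q),z);d=A-B;print(n,np.round(A,3),np.round(B,3),'yaw deg',np.degrees(np.arctan2(-d[0],d[1])))
for z,p in [(.235,(425,515)),(.26,(270,160)),(.26,(620,165)),(.04,(220,330)),(.02,(668,330))]:print(p,atz('top',c(*p),z))
E
```

```text
pointer [0.4875 0.3039 0.027 ] 0.0011
mark [0.4598 0.2273 0.0363] 0.0052
post top [0.6014 0.3106 0.1208] 0.0005
knob top [0.5338 0.3285 0.1189] 0.0001
post125 [0.60109878 0.30885138 0.125     ] knob125 [0.53358594 0.32619791 0.125     ] mark [0.45990544 0.2309753  0.012     ] ptr [0.48727257 0.30572254 0.023     ]
tray far [0.658 0.259 0.11 ] [0.653 0.023 0.11 ] yaw deg -1.2866672824190444
bar [0.374 0.171 0.235] [ 0.368 -0.028  0.235] yaw deg -1.7574449198832913
rail far [0.61  0.028 0.01 ] [ 0.609 -0.113  0.01 ] yaw deg -0.5486257358996638
skipback [0.423 0.176 0.22 ] [ 0.42  -0.034  0.22 ] yaw deg -0.7982465833403277
stand [0.313 0.193 0.01 ] [ 0.309 -0.061  0.01 ] yaw deg -0.8870331058465053
(425, 515) [0.36048781 0.07131164 0.235     ]
(270, 160) [0.56062885 0.15742105 0.26      ]
(620, 165) [ 0.55797197 -0.03966083  0.26      ]
(220, 330) [0.45753208 0.24376855 0.04      ]
(668, 330) [ 0.45741681 -0.06285082  0.02      ]
```

The crops confirm the choices: the knob is the dark pin at top (99.5,214), the post is the light disc at (107,187.5), the pointer is at (120,231.5) and the mark at (147,241). The grey big tin is at (309,213), with one red tin below it. Heights and the 70 mm knob radius agree with the text. I'll move above the knob.

```bash
python3 -m handwheel '[0,0,0,0,0,-1.2,185, 0,0,-14,9.5,-9.5,-3,185,0,0,-14,9.5,-9.5,-3,185,0,0,-14,9.5,-9.5,-3,185,0,0,-14,9.5,-9.5,-3,185,0,0,-14,9.5,-9.5,-3,185,0,0,-14,9.5,-9.5,-3,185,0,0,-14,9.5,-9.5,-3,185,0,0,-14,9.5,-9.5,-3,185,0,0,-14,9.5,-9.5,-3,185,0,0,-14,9.5,-9.5,-3,185,0,0,-14,9.5,-9.5,-3,185]' 20; python3 -c "
from h import *
st(); go([.5335,.327,.2],np.radians(75))"
```

```text
time: 2.6
ee_pos: [0.4466, -0.0713, 0.3434]
ee_rot: [0.685, 0.728, 0.0, 0.001]
ft_force: [0.0, 0.4, -0.2]
gripper_width: 0.024
t 2.6 p [ 0.4466 -0.0713  0.3434] eul [-0.061  0.998  0.001  0.998  0.061 -0.    -0.     0.001 -1.   ] F [ 0.   0.4 -0.2] w 0.024 q [-0.33 -0.26  1.78  0.    1.62 -0.39]
rows: turn [ 1.000e-02  1.000e-02 -1.431e+01] shift [9.81 2.77 3.59] mm 432.0
```

```bash
python3 -m handwheel '[0,0,-14.3,9.8,2.77,0,185,0,0,-14.3,9.8,2.77,0,185,0,0,-14.3,9.8,2.77,0,185,0,0,-14.3,9.8,2.77,0,185,0,0,-14.3,9.8,2.77,0,185,0,0,-14.3,9.8,2.77,0,185,0,0,-14.3,9.8,2.77,0,185,0,0,-14.3,9.8,2.77,0,185,0,0,-14.3,9.8,2.77,0,185,0,0,-14.3,9.8,2.77,3,185,0,0,-14.3,9.81,2.77,3.6,185,0,0,-14.3,9.81,2.77,3.6,185]'; python3 -c "
from h import *
st(); go([.5335,.327,.097],np.radians(75))
snap('top','t1',(85,160,275,300),4)"
```

```text
time: 3.8
ee_pos: [0.533, 0.3272, 0.1972]
ee_rot: [0.13, 0.991, -0.0, 0.001]
ft_force: [-0.1, 0.3, -0.2]
gripper_width: 0.024
t 3.8 p [0.533  0.3272 0.1972] eul [-0.966  0.259  0.001  0.259  0.966 -0.    -0.001 -0.    -1.   ] F [-0.1  0.3 -0.2] w 0.024 q [ 0.42  0.24  1.55 -0.    1.35 -0.88]
rows: turn [-0.    0.01  0.  ] shift [-0.01 -0.    2.5 ] mm 100.0
```

View pics/t1.png

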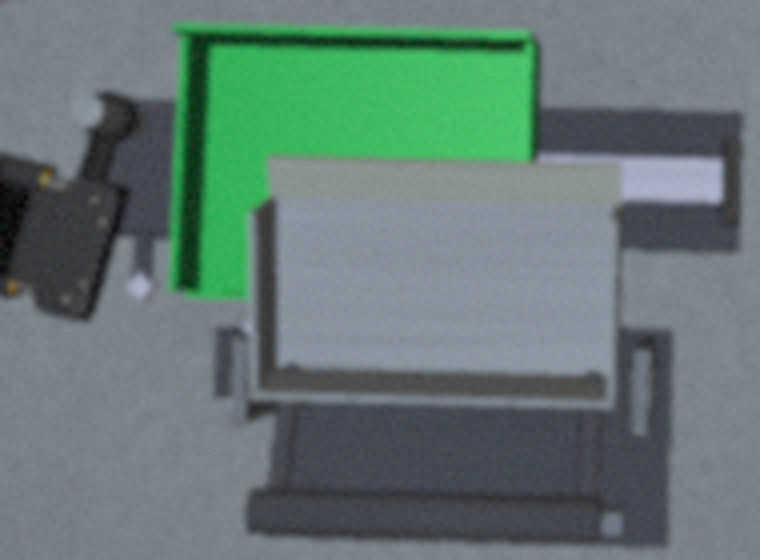

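The hand hides the knob and sits clear of the skip and tray. I'll descend with a slightly wider gap, then narrow it.

```bash
python3 -m handwheel '[0,0,0,0,0,0.8,162,0,0,0,0,0,1.6,162,0,0,0,0,0,2.1,162,0,0,0,0,0,2.42,162,0,0,0,0,0,2.42,185,0,0,0,0,0,2.42,190,0,0,0,0,0,2.42,190]' 5; python3 - <<'E'
from h import *
s=st()
M=R.from_quat(s['ee_rot']).as_matrix();C=np.array([.601,.309,0]);p0=s['ee_pos']
a0=np.arctan2(p0[1]-C[1],p0[0]-C[0]);r=np.hypot(*(p0-C)[:2]);print(np.degrees(a0),r)
for d in range(0,-78,-7):
    a=a0+np.radians(d);X=C+np.array([.07*np.cos(a),.07*np.sin(a),p0[2]])
    print(d,'turn z',round(-d/5,2),'shift',np.round(M.T@(X-p0)/.04,2))
E
```

```text
time: 4.55
ee_pos: [0.5288, 0.3257, 0.0931]
ee_rot: [0.131, 0.991, -0.002, -0.004]
ft_force: [0.6, 3.9, -3.0]
gripper_width: 0.0234
t 4.55 p [0.5288 0.3257 0.0931] eul [-0.966  0.259 -0.008  0.259  0.966 -0.004  0.007 -0.006 -1.   ] F [ 0.6  3.9 -3. ] w 0.0234 q [ 0.42  0.34  1.64  0.    1.18 -0.88]
166.9769303120593 0.07405501822130567
0 turn z 0.0 shift [-0.1  0.  -0. ]
-7 turn z 1.4 shift [-0.11  0.22 -0.  ]
-14 turn z 2.8 shift [-0.14  0.43 -0.  ]
-21 turn z 4.2 shift [-0.2   0.63 -0.  ]
-28 turn z 5.6 shift [-0.28  0.83 -0.01]
-35 turn z 7.0 shift [-0.38  1.02 -0.01]
-42 turn z 8.4 shift [-0.51  1.19 -0.01]
-49 turn z 9.8 shift [-0.66  1.34 -0.01]
-56 turn z 11.2 shift [-0.82  1.48 -0.01]
-63 turn z 12.6 shift [-1.    1.59 -0.02]
-70 turn z 14.0 shift [-1.2   1.69 -0.02]
-77 turn z 15.4 shift [-1.4   1.75 -0.02]
```

```bash
python3 -m handwheel '[0,0,0,0,0,-0.1,185,0,0,0,0,0,-0.1,185,0,0,0,0,0,-0.1,185]'; python3 - <<'E'
from h import *
s=st()
M=R.from_quat(s['ee_rot']).as_matrix();C=np.array([.601,.309,0]);p0=s['ee_pos']
a0=np.arctan2(p0[1]-C[1],p0[0]-C[0]);r=np.hypot(*(p0-C)[:2]);print(np.degrees(a0),r)
for d in range(0,-78,-7):
    a=a0+np.radians(d);X=C+np.array([.07*np.cos(a),.07*np.sin(a),.097])
    print(d,'turn z',round(-d/5,2),'shift',np.round(M.T@(X-p0)/.04,2))
E
```

```text
time: 4.85
ee_pos: [0.5297, 0.3257, 0.0985]
ee_rot: [0.131, 0.991, -0.002, -0.003]
ft_force: [0.1, 1.0, 0.4]
gripper_width: 0.024
t 4.85 p [0.5297 0.3257 0.0985] eul [-0.966  0.259 -0.006  0.259  0.966 -0.003  0.005 -0.005 -1.   ] F [0.1 1.  0.4] w 0.024 q [ 0.42  0.33  1.63 -0.    1.18 -0.88]
166.80640241397182 0.07318355962388007
0 turn z 0.0 shift [-0.08  0.    0.04]
-7 turn z 1.4 shift [-0.09  0.22  0.04]
-14 turn z 2.8 shift [-0.12  0.43  0.03]
-21 turn z 4.2 shift [-0.18  0.63  0.03]
-28 turn z 5.6 shift [-0.26  0.83  0.03]
-35 turn z 7.0 shift [-0.36  1.02  0.03]
-42 turn z 8.4 shift [-0.49  1.19  0.03]
-49 turn z 9.8 shift [-0.64  1.34  0.03]
-56 turn z 11.2 shift [-0.8   1.48  0.03]
-63 turn z 12.6 shift [-0.99  1.59  0.02]
-70 turn z 14.0 shift [-1.18  1.68  0.02]
-77 turn z 15.4 shift [-1.38  1.75  0.02]
```

```bash
python3 -m handwheel '[0,0,1.4,-0.09,0.22,0,185,0,0,2.8,-0.12,0.43,0,185,0,0,4.2,-0.18,0.63,0,185,0,0,5.6,-0.26,0.83,0,185,0,0,7,-0.36,1.02,0,185,0,0,8.4,-0.49,1.19,0,185,0,0,9.8,-0.64,1.34,0,185,0,0,11.2,-0.8,1.48,0,185,0,0,12.6,-0.99,1.59,0,185,0,0,12.6,-0.99,1.59,0,185,0,0,12.6,-0.99,1.59,0,185]'; python3 - <<'E'
from h import *
s=st();d=s['ee_pos'][:2]-[.601,.309];print(np.degrees(np.arctan2(d[1],d[0])),np.hypot(*d))
for c in('top','side'):
    snap(c)
    for q in('clamp_knob','pointer','slide_post'):print(c,q,[(np.round(r['point'],1).tolist(),round(r['confidence'],2)) for r in env.place_of(c,q)[:3]])
E
```

```text
time: 5.95
ee_pos: [0.5844, 0.3765, 0.098]
ee_rot: [0.628, 0.778, -0.003, -0.001]
ft_force: [0.0, 0.1, 0.1]
gripper_width: 0.0238
t 5.95 p [0.5844 0.3765 0.098 ] eul [-0.211  0.978 -0.006  0.978  0.211 -0.004 -0.002 -0.007 -1.   ] F [0.  0.1 0.1] w 0.0238 q [ 0.46  0.49  1.42 -0.    1.24  0.25]
103.76993845812292 0.06953337525936536
top clamp_knob [([80.3, 194.9], 0.49)]
top pointer [([118.1, 231.0], 0.73)]
top slide_post [([109.4, 185.9], 0.56)]
side clamp_knob [([458.0, 285.5], 0.72)]
side pointer [([421.4, 265.7], 0.63)]
side slide_post [([419.0, 273.5], 0.88), ([228.4, 204.7], 0.6), ([419.4, 263.7], 0.29)]
```

Unlocked: the lever is about 60° round. Now I'll rise and go to the post with the jaws across the rail.

```bash
python3 -m handwheel '[0,0,0,0,0,-0.8,162,0,0,0,0,0,-1.7,150,0,0,0,0,0,-1.7,120]'; python3 -c "
from h import *
st(); go([.601,.309,.099],np.radians(-1))"
```

```text
time: 6.65
ee_pos: [0.5881, 0.3788, 0.1733]
ee_rot: [0.629, 0.777, 0.002, 0.001]
ft_force: [0.4, 1.1, 1.0]
gripper_width: 0.0376
t 6.65 p [0.5881 0.3788 0.1733] eul [-0.209  0.978  0.003  0.978  0.209  0.002  0.001  0.004 -1.   ] F [0.4 1.1 1. ] w 0.0376 q [ 0.46  0.43  1.36 -0.    1.35  0.25]
rows: turn [ 0.04 -0.01  2.61] shift [-1.78 -0.06  1.85] mm 103.0
```

```bash
python3 -m handwheel '[0,0,1.3,-0.9,-0.03,0,120,0,0,2.6,-1.78,-0.06,0,120,0,0,2.6,-1.78,-0.06,0,120,0,0,2.6,-1.78,-0.06,0.9,120,0,0,2.6,-1.78,-0.06,1.6,120,0,0,2.6,-1.78,-0.06,1.8,120,0,0,2.6,-1.78,-0.06,1.8,160,0,0,2.6,-1.78,-0.06,1.8,210,0,0,2.6,-1.78,-0.06,1.8,225,0,0,2.6,-1.78,-0.06,1.8,225,0,0,2.6,-1.78,-0.06,1.8,225]' 30; python3 - <<'E'
from h import *
st();snap('top','t2',(85,160,275,300),4)
for c in('top','side'):
    if c=='side':snap(c)
    for q in('pointer','set_mark'):print(c,q,[(np.round(r['point'],1).tolist(),round(r['confidence'],2)) for r in env.place_of(c,q)[:3]])
E
```

```text
time: 7.75
ee_pos: [0.6027, 0.3094, 0.1032]
ee_rot: [0.713, 0.701, 0.004, 0.002]
ft_force: [3.1, 1.5, 2.9]
gripper_width: 0.021
t 7.75 p [0.6027 0.3094 0.1032] eul [ 0.017  1.     0.008  1.    -0.017  0.003  0.003  0.008 -1.   ] F [3.1 1.5 2.9] w 0.021 q [0.36 0.44 1.49 0.   1.21 0.37]
top pointer [([121.5, 231.7], 0.86)]
top set_mark [([146.6, 240.3], 0.56), ([306.2, 211.2], 0.48), ([375.9, 201.2], 0.45)]
side pointer []
side set_mark [([391.2, 246.8], 0.97)]
```

View pics/t2.png

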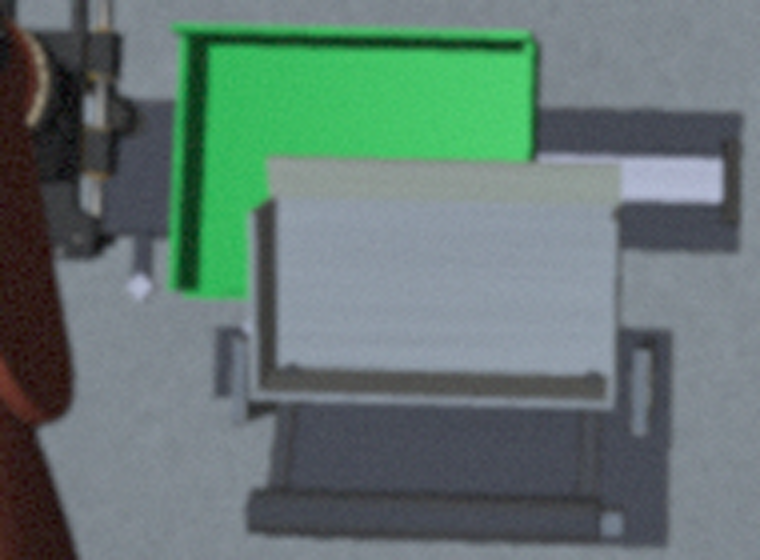

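The jaws hold the post at crop (90,110) and the carriage has not moved. I'll slide about 70 mm first, then measure.

```bash
python3 -m handwheel '[0,0,0,-0.4,0,0,225,0,0,0,-0.8,0,0,225,0,0,0,-1.2,0,0,225,0,0,0,-1.5,0,0,225,0,0,0,-1.75,0,0,225,0,0,0,-1.8,0,0,225,0,0,0,-1.8,0,0,225]'; python3 - <<'E'
from h import *
st();a=snap('top');b=snap('side')
for c in('top','side'):
    for q in('pointer','set_mark'):print(c,q,[(np.round(r['point'],1).tolist(),round(r['confidence'],2)) for r in env.place_of(c,q)[:3]])
A=cv2.resize(a[205:265,110:180],None,fx=7,fy=7,interpolation=cv2.INTER_CUBIC)
B=cv2.resize(b[215:275,365:435],None,fx=7,fy=7,interpolation=cv2.INTER_CUBIC)
cv2.imwrite('pics/m1.png',np.vstack([A,B])[:, :]) if 0 else cv2.imwrite('pics/m1.png',cv2.resize(np.hstack([A,B]),(800,343)))
E
```

```text
time: 8.75
ee_pos: [0.6011, 0.2366, 0.1032]
ee_rot: [0.713, 0.701, 0.003, 0.002]
ft_force: [-0.8, -0.5, 5.3]
gripper_width: 0.0211
t 8.75 p [0.6011 0.2366 0.1032] eul [ 0.017  1.     0.007  1.    -0.017  0.002  0.002  0.007 -1.   ] F [-0.8 -0.5  5.3] w 0.0211 q [0.25 0.37 1.58 0.   1.19 0.27]
top pointer [([143.2, 232.6], 0.81)]
top set_mark [([146.9, 243.1], 0.62)]
side pointer [([204.3, 229.4], 0.33)]
side set_mark []
```

View pics/m1.png

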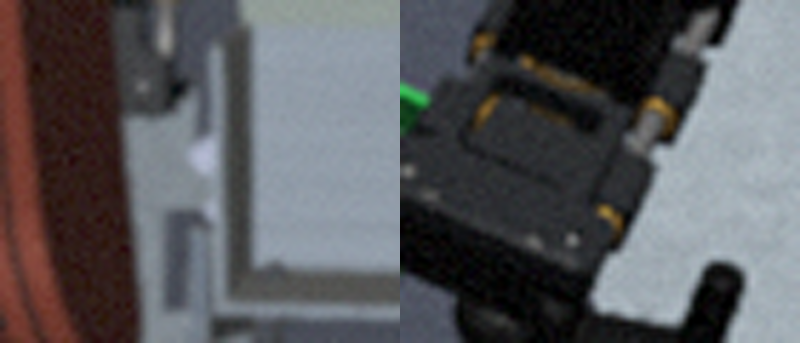

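```bash
python3 -m handwheel '[0,0,0,0,0,0,150,0,0,0,0,0,0,140,0,0,0,0,0,-1,140,0,0,0,0,0,-2.2,140,0,0,0,1.2,0,-3.4,140,0,0,0,2.4,0,-4,140,0,0,0,3.4,0,-4,140,0,0,0,3.4,0,-4,180]'; python3 - <<'E'
from h import *
st();a=snap('top');b=snap('side')
for c in('top','side'):
    for q in('pointer','set_mark','clamp_knob','slide_post'):print(c,q,[(np.round(r['point'],1).tolist(),round(r['confidence'],2)) for r in env.place_of(c,q)[:3]])
A=cv2.resize(a[205:265,110:180],None,fx=7,fy=7,interpolation=cv2.INTER_CUBIC)
B=cv2.resize(b[215:275,365:435],None,fx=7,fy=7,interpolation=cv2.INTER_CUBIC)
cv2.imwrite('pics/m2.png',cv2.resize(np.hstack([A,B]),(800,343)))
E
```

```text
time: 9.85
ee_pos: [0.6016, 0.3773, 0.2649]
ee_rot: [0.712, 0.703, 0.004, 0.002]
ft_force: [-0.2, -0.9, -0.2]
gripper_width: 0.0358
t 9.85 p [0.6016 0.3773 0.2649] eul [ 0.013  1.     0.008  1.    -0.013  0.004  0.004  0.008 -1.   ] F [-0.2 -0.9 -0.2] w 0.0358 q [ 0.45  0.4   1.23 -0.    1.5   0.46]
top pointer [([147.3, 231.9], 0.88)]
top set_mark [([150.6, 244.4], 0.89)]
top clamp_knob [([106.4, 195.6], 0.7), ([343.4, 214.3], 0.3)]
top slide_post [([135.5, 186.2], 0.6)]
side pointer [([392.2, 251.6], 0.61)]
side set_mark [([390.6, 248.3], 0.9)]
side clamp_knob [([418.7, 269.7], 0.59), ([180.6, 210.4], 0.2)]
side slide_post [([384.2, 257.0], 0.92)]
```

View pics/m2.png

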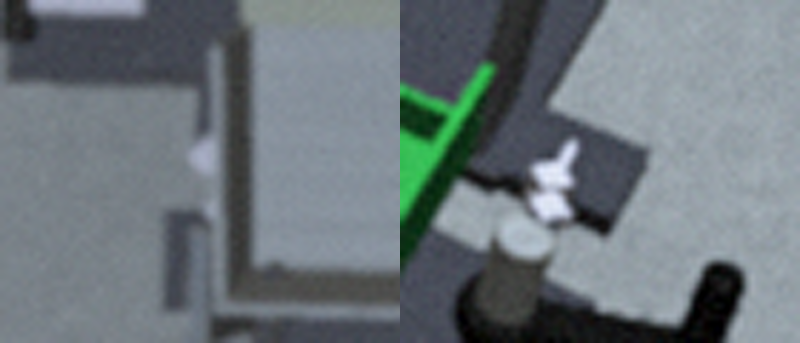

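```bash
python3 - <<'E'
from h import *
for n,p in(('mark',(391.3,246.2)),('ptr',(391.3,251.3))):
    for z in(.012,.017,.022,.027,.032):print(n,z,np.round(atz('side',p,z)[:2],4))
# expected pointer from slide
print(np.array([.4875,.3039])+np.array([-.0016,-.0728]))
for X in ([.4859,.231,.0265],):print(proj('side',X),proj('top',X))
for z in(.012,.02,.027):print(np.round(atz('top',(147.5,241.5),z),4))
E
```

```text
mark 0.012 [0.4552 0.2247]
mark 0.017 [0.4603 0.2253]
mark 0.022 [0.4655 0.2258]
mark 0.027 [0.4706 0.2264]
mark 0.032 [0.4757 0.227 ]
ptr 0.012 [0.4718 0.2302]
ptr 0.017 [0.4769 0.2307]
ptr 0.022 [0.4819 0.2313]
ptr 0.027 [0.4869 0.2318]
ptr 0.032 [0.4919 0.2323]
[0.4859 0.2311]
(np.float64(391.0680219538876), np.float64(251.04241786824127)) (np.float64(146.1468684960351), np.float64(232.05421315228295))
[0.4593 0.2304 0.012 ]
[0.4596 0.2283 0.02  ]
[0.4599 0.2266 0.027 ]
```

```bash
python3 - <<'E'
from h import *
ims=[env.get_image('side').astype(float) for _ in range(4)];g=np.mean(ims,0).mean(2)
print(np.round(g[238:256,384:400]).astype(int))
t=np.mean([env.get_image('top').astype(float) for _ in range(4)],0).mean(2)
print('top');print(np.round(t[226:246,141:151]).astype(int))
E
```

```text
[[ 82  83  83  82  83  80  81  82  77  75  75  80  74  71  74  74]
 [ 80  81  82  83  81  79  80  81  76  78 119 134  87  73  74  74]
 [ 82  79  80  82  82  81  80  78  78 120 190 188 107  76  76  76]
 [ 84  80  80  79  79  75  76  74  91 171 222 185  96  75  76  76]
 [ 78  80  79  79  75  80  77  82 127 202 214 144  80  76  79  79]
 [ 81  80  76  90 124 153 165 180 202 217 181  95  74  77  79  79]
 [ 79  81  78 103 172 216 226 232 231 218 152  77  74  78  80  77]
 [ 62  65  72  92 157 218 230 230 230 225 172  92  74  78  81  79]
 [ 28  36  58  70 103 185 227 226 229 235 207 122  75  75  78  80]
 [ 16  21  45  68  76 137 191 198 197 191 168 114  78  78  78  78]
 [ 39  23  52  98 121 145 183 198 178 122  83  73  75  78  80  78]
 [107  78  70 121 181 210 224 231 221 164  76  65  77  78  78  77]
 [152 136 105 122 200 233 230 229 231 200 100  50  61  74  77  78]
 [158 159 135 111 164 217 229 228 229 220 161  72  36  51  64  70]
 [167 173 162 126 111 182 222 209 200 204 175  91  22  24  34  48]
 [180 186 184 168 139 154 170 142 118 121 115  68  30  21  16  19]
 [190 190 190 190 180 163 13
[... 271 characters left out ...]
26  93  66]
 [132 133 138 147 160 166 157 128  91  62]
 [132 137 153 168 173 172 157 129  92  66]
 [129 139 156 174 179 175 158 128  93  64]
 [127 131 149 167 177 172 158 129  91  63]
 [126 127 136 154 167 166 153 126  91  64]
 [126 128 130 137 147 150 147 125  91  66]
 [127 128 127 128 131 135 138 125  92  62]
 [129 129 127 126 127 130 137 123  92  66]
 [129 129 127 124 125 131 136 124  93  64]
 [128 129 126 122 126 134 140 126  90  64]
 [125 125 123 123 131 144 146 126  92  61]
 [108 108 105 108 126 152 156 129  92  67]
 [ 79  79  79  81 106 140 151 132  96  67]
 [ 72  70  72  74  85 112 136 131 103  67]
 [ 73  74  85  87  85  94 120 129 102  68]
 [ 71  79  98 107 101 102 123 130 103  69]]
```

The side view shows the pointer about 5 mm short of the mark: mark at (391,245.5), pointer at (391,250.5). I'll regrasp the post and go 5 mm further.

```bash
python3 -m handwheel '[0,0,0,-1.2,0,0,140,0,0,0,-2.4,0,0.5,140,0,0,0,-3.52,0,1.6,140,0,0,0,-3.52,0,2.8,140,0,0,0,-3.52,0,4.0,140,0,0,0,-3.52,0,4.05,140,0,0,0,-3.52,0,4.05,180,0,0,0,-3.52,0,4.05,225,0,0,0,-3.52,0,4.05,225,0,0,0,-3.52,0,4.05,225]' 30;python3 -c "
from h import *
st()"
```

```text
time: 11.75
ee_pos: [0.6011, 0.233, 0.1046]
ee_rot: [0.713, 0.702, 0.003, 0.002]
ft_force: [-7.4, -0.7, 5.2]
gripper_width: 0.0214
t 11.75 p [0.6011 0.233  0.1046] eul [ 0.016  1.     0.007  1.    -0.016  0.002  0.002  0.007 -1.   ] F [-7.4 -0.7  5.2] w 0.0214 q [0.25 0.36 1.58 0.   1.19 0.26]
```

```bash
python3 -m handwheel '[0,0,0,-0.06,0,0,225,0,0,0,-0.12,0,0,225,0,0,0,-0.12,0,0,225,0,0,0,-0.12,0,0,225]';python3 -c "
from h import *
st()"; python3 -m handwheel '[0,0,0,0,0,0,150,0,0,0,0,0,0,140,0,0,0,0,0,-1,140,0,0,0,0,0,-2.2,140,0,0,0,1.2,0,-3.4,160,0,0,0,2.4,0,-3.4,255,0,0,0,3.2,0,-3.4,255]'; python3 - <<'E'
from h import *
st();a=snap('top');b=snap('side')
ims=[env.get_image('side').astype(float) for _ in range(4)];g=np.mean(ims,0).mean(2)
print(np.round(g[238:256,384:400]).astype(int))
t=np.mean([env.get_image('top').astype(float) for _ in range(4)],0).mean(2)
print('top');print(np.round(t[226:246,141:151]).astype(int))
for c in('top','side'):
    for q in('pointer','set_mark','clamp_knob','slide_post'):print(c,q,[(np.round(r['point'],1).tolist(),round(r['confidence'],2)) for r in env.place_of(c,q)[:3]])
B=cv2.resize(b[230:290,370:440],None,fx=7,fy=7,interpolation=cv2.INTER_CUBIC)
A=cv2.resize(a[160:220,85:155],None,fx=7,fy=7,interpolation=cv2.INTER_CUBIC)
cv2.imwrite('pics/m3.png',cv2.resize(np.hstack([A,B]),(800,343)))
E
```

```text
time: 12.15
ee_pos: [0.6009, 0.2289, 0.1047]
ee_rot: [0.712, 0.702, 0.004, 0.001]
ft_force: [0.5, 4.1, -10.5]
gripper_width: 0.0212
t 12.15 p [0.6009 0.2289 0.1047] eul [ 0.015  1.     0.007  1.    -0.015  0.003  0.003  0.007 -1.   ] F [  0.5   4.1 -10.5] w 0.0212 q [0.24 0.36 1.59 0.   1.19 0.26]
time: 12.85
ee_pos: [0.6044, 0.3582, 0.2478]
ee_rot: [0.713, 0.701, 0.008, 0.003]
ft_force: [1.3, -0.2, 0.5]
gripper_width: 0.024
t 12.85 p [0.6044 0.3582 0.2478] eul [ 0.017  1.     0.017  1.    -0.017  0.007  0.007  0.016 -1.   ] F [ 1.3 -0.2  0.5] w 0.024 q [ 0.42  0.38  1.29 -0.    1.46  0.44]
[[ 82  80  80  80  80  80  81  81  77  74  74  78  72  72  75  74]
 [ 81  83  81  83  84  82  83  80  77  80 120 134  92  76  76  76]
 [ 80  78  83  80  78  82  81  73  76 122 190 188 106  73  76  76]
 [ 81  83  81  79  77  78  76  72  91 168 221 187  97  76  76  79]
 [ 81  78  80  78  81  78  78  83 130 202 211 143  81  79  77  80]
 [ 83  78  81  88 126 152 164 179 200 219 182  95  74  78  78  80]
 [ 76  81  77 101 173 216 224 233 233 218 151  77  73  78  81  80]
 [ 58  69  70  87 155 215 228 229
[... 1279 characters left out ...]
25 123 126 134 140 125  92  66]
 [124 126 122 122 131 147 147 127  92  64]
 [106 108 104 108 128 152 155 130  91  64]
 [ 80  82  77  80 104 141 151 131  96  66]
 [ 70  72  74  73  84 113 135 131 101  68]
 [ 72  77  85  90  84  94 122 129 104  67]
 [ 74  80  96 106 100 101 122 130 105  68]]
top pointer [([145.5, 231.7], 0.79), ([195.8, 227.3], 0.64)]
top set_mark [([147.2, 241.3], 0.78), ([135.9, 185.8], 0.44)]
top clamp_knob [([109.4, 196.3], 0.53)]
top slide_post [([136.3, 186.0], 0.92), ([342.7, 212.3], 0.34)]
side pointer [([388.3, 251.2], 0.58), ([196.2, 194.6], 0.21)]
side set_mark [([390.5, 248.5], 0.75)]
side clamp_knob [([416.3, 265.5], 0.97)]
side slide_post [([383.8, 258.9], 0.95)]
```

View pics/m3.png

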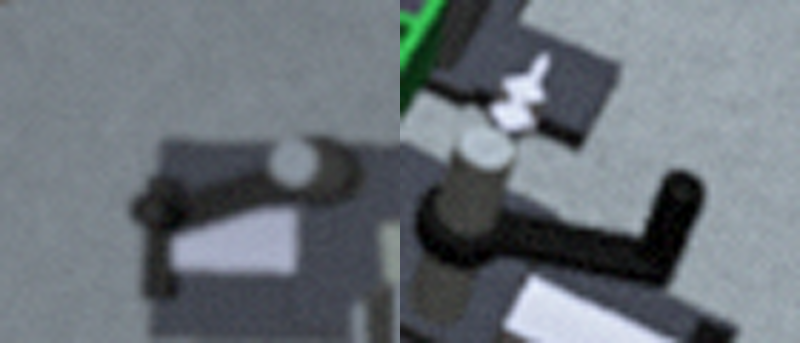

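```bash
python3 - <<'E'
from h import *
u=np.array([.02,1])
for n,p,z in(('mark',(391.2,245.3),.015),('ptr',(389.,250.),.0265),('lineend',(394.5,239.5),.015)):
    X=atz('side',p,z);print(n,np.round(X,4),'along',u@X[:2])
# post and knob now
tp=atz('top',(85+293/5.714,160+160/5.714),.125);kn=atz('top',(85+160/5.714,160+205/5.714),.125);print(tp,kn)
print(tri((85+293/5.714,160+160/5.714),(370+86/5.714,230+148/5.714)),tri((85+158/5.714,160+205/5.714),(370+285/5.714,230+185/5.714)))
E
```

```text
mark [0.4554 0.2239 0.015 ] along 0.23295956194029444
ptr [0.4853 0.2257 0.0265] along 0.23538078468412887
lineend [0.4314 0.2245 0.015 ] along 0.23309110067830807
[0.59983773 0.23323431 0.125     ] [0.57950036 0.29274998 0.125     ]
(array([0.60024497, 0.2347561 , 0.12005339]), np.float64(0.00022472981017723274)) (array([0.57909296, 0.29854402, 0.11928652]), np.float64(0.005851381213895872))
```

Side view: pointer at (389,250) lies on the extension of the mark's line, with about 2 mm left along the rail and within tolerance. The lever is at about 0.99 rad. For locking, I'll first push purely in -x with the shut fingers so the carriage isn't dragged, then along the circle.

```bash
python3 -c "
from h import *
st();go([.61,.294,.2],np.radians(-90))"
```

```text
t 13.75 p [0.6019 0.3564 0.2411] eul [ 0.015  1.     0.007  1.    -0.015  0.003  0.003  0.007 -1.   ] F [ 0.1 -0.7  0.1] w 0.0004 q [ 0.42  0.38  1.29 -0.    1.46  0.44]
rows: turn [ 0.04 -0.09 17.83] shift [-1.56  0.22  1.03] mm 75.0
```

```bash
python3 -m handwheel '[0,0,17.8,0,0.2,0,255,0,0,17.8,0,0.2,0,255,0,0,17.8,0,0.2,0,255,0,0,17.8,0,0.2,0,255,0,0,17.8,-0.5,0.2,0,255,0,0,17.8,-1,0.22,0,255,0,0,17.8,-1.56,0.22,0,255,0,0,17.8,-1.56,0.22,0.5,255,0,0,17.8,-1.56,0.22,1,255,0,0,17.83,-1.56,0.22,1,255,0,0,17.83,-1.56,0.22,1,255,0,0,17.83,-1.56,0.22,1,255]' 20;python3 -c "
from h import *
st();go([.61,.294,.1],np.radians(-90))"
```

```text
time: 14.95
ee_pos: [0.6099, 0.294, 0.2007]
ee_rot: [1.0, -0.0, 0.003, -0.001]
ft_force: [0.1, -0.2, 0.3]
gripper_width: 0.0006
t 14.95 p [0.6099 0.294  0.2007] eul [ 1.    -0.001  0.007 -0.001 -1.     0.003  0.007 -0.003 -1.   ] F [ 0.1 -0.2  0.3] w 0.0006 q [0.33 0.35 1.41 0.   1.37 1.9 ]
rows: turn [-0.03 -0.08 -0.01] shift [-0.02  0.01  2.52] mm 101.0
```

```bash
python3 -m handwheel '[0,0,0,0,0,1,255,0,0,0,0,0,2,255,0,0,0,0,0,2.5,255,0,0,0,0,0,2.5,255,0,0,0,-0.2,0.05,2.5,255,0,0,0,-0.4,0.1,2.5,255,0,0,0,-0.6,0.15,2.5,255,0,0,0,-0.8,0.2,2.5,255,0,0,0,-1,0.25,2.5,255,0,0,0,-1.2,0.27,2.5,255,0,0,0,-1.32,0.27,2.5,255,0,0,0,-1.32,0.27,2.5,255]';python3 - <<'E'
from h import *
st()
snap('top');snap('side','s4',(365,225,445,285),8)
for c in('top','side'):
    for q in('pointer','set_mark','clamp_knob','slide_post'):print(c,q,[(np.round(r['point'],1).tolist(),round(r['confidence'],2)) for r in env.place_of(c,q)[:2]])
E
```

```text
time: 16.15
ee_pos: [0.5593, 0.2828, 0.1017]
ee_rot: [1.0, -0.0, 0.006, -0.001]
ft_force: [5.7, -2.7, -0.9]
gripper_width: 0.0002
t 16.15 p [0.5593 0.2828 0.1017] eul [ 1.    -0.001  0.012 -0.001 -1.     0.003  0.012 -0.003 -1.   ] F [ 5.7 -2.7 -0.9] w 0.0002 q [ 0.34  0.32  1.64 -0.    1.17  1.92]
top pointer [([142.8, 234.9], 0.83)]
top set_mark [([149.1, 243.7], 0.59)]
top clamp_knob [([116.8, 206.8], 0.66)]
top slide_post [([134.8, 189.0], 0.63)]
side pointer [([393.9, 252.8], 0.6)]
side set_mark [([388.8, 248.0], 0.59)]
side clamp_knob [([415.3, 252.8], 0.51)]
side slide_post [([386.8, 258.3], 0.85)]
```

View pics/s4.png

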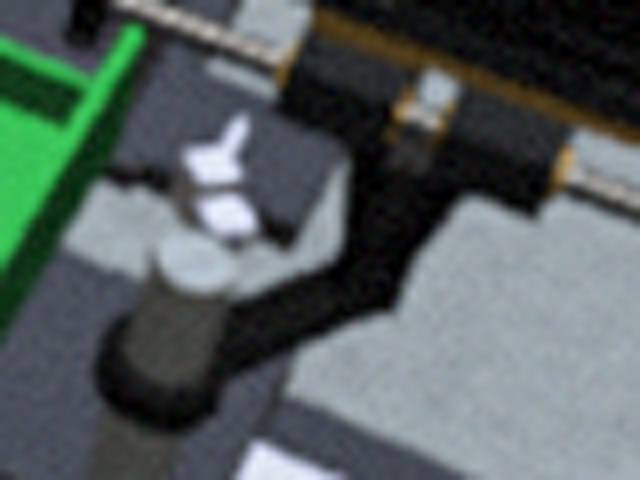

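The push left the pointer about 11 mm to the +y side of the mark, because friction dragged the carriage. I'll grip the knob firmly and steer it instead, so that its position sets both lever angle and slide. First I'll locate the post and knob.

```bash
python3 -m handwheel '[0,0,0,0.2,0,0,255,0,0,0,0.4,-0.2,-1,255,0,0,0,0.4,-1,-2,255,0,0,0,0.6,-2,-2.5,255,0,0,0,0.6,-2.5,-2.5,165,0,0,0,0.6,-2.5,-2.5,150]'; python3 - <<'E'
from h import *
st()
a=snap('top');b=snap('side')
B=cv2.resize(b[230:290,370:440],None,fx=7,fy=7,interpolation=cv2.INTER_CUBIC)
A=cv2.resize(a[160:220,85:155],None,fx=7,fy=7,interpolation=cv2.INTER_CUBIC)
cv2.imwrite('pics/m5.png',cv2.resize(np.hstack([A,B]),(800,343)))
E
```

```text
time: 17.25
ee_pos: [0.5817, 0.386, 0.2032]
ee_rot: [1.0, 0.001, 0.006, -0.003]
ft_force: [-0.5, -0.2, -0.4]
gripper_width: 0.0094
t 17.25 p [0.5817 0.386  0.2032] eul [ 1.     0.003  0.012  0.002 -1.     0.005  0.012 -0.005 -1.   ] F [-0.5 -0.2 -0.4] w 0.0094 q [ 0.47  0.4   1.35 -0.    1.39  2.04]
```

View pics/m5.png

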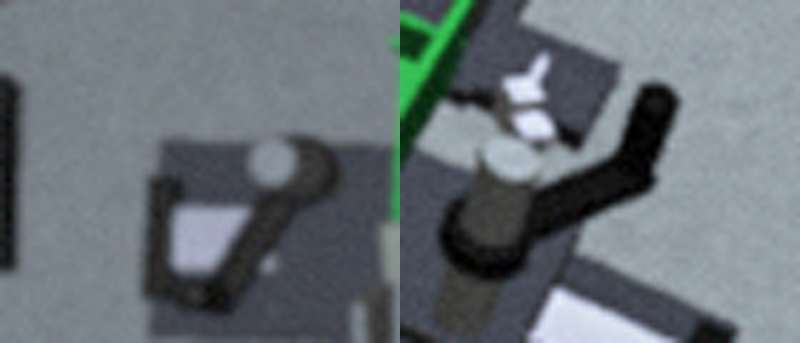

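```bash
python3 - <<'E'
from h import *
P=atz('top',(132.6,188.35),.125);print('post',P,tri((132.6,188.35),(389.6,258)))
K=atz('top',(120.5,210.75),.125);print('knob',K,tri((120.5,210.75),(415.5,247)))
X,e=tri((120.5,210.75),(415.5,247));d=(X-P)[:2];print(np.degrees(np.arctan2(d[1],d[0])),np.hypot(*d))
u=np.array([.02,1])
for n,p,z in(('mark',(391.2,245.3),.015),('ptr',(370+130/5.714,230+122/5.714),.0265)):print(n,u@atz('side',p,z)[:2])
E
```

```text
post [0.59893364 0.24269959 0.125     ] (array([0.59946265, 0.24457093, 0.11883402]), np.float64(0.00011909809980318303))
knob [0.54132582 0.27241297 0.125     ] (array([0.54052678, 0.27813001, 0.11834886]), np.float64(0.007157713034676957))
148.7584128534275 0.06831307733591344
mark 0.23295956194029444
ptr 0.24444962356123945
```

```bash
python3 -c "
from h import *
go([.541,.279,.2],np.radians(-32.5))"; python3 -m handwheel '[0,0,-11.5,0,1,0,150,0,0,-11.5,-0.3,1.5,0,150,0,0,-11.5,-0.6,2.0,0,150,0,0,-11.5,-1.02,2.68,0,150,0,0,-11.5,-1.02,2.68,0,150,0,0,-11.5,-1.02,2.68,0,150,0,0,-11.5,-1.02,2.68,0,150,0,0,-11.5,-1.02,2.68,0.1,150,0,0,-11.5,-1.02,2.68,0.1,150]';python3 -c "
from h import *
st();go([.541,.279,.1],np.radians(-32.5))"
```

```text
rows: turn [  0.03  -0.11 -11.5 ] shift [-1.01  2.59  0.01] mm 111.0
time: 18.25
ee_pos: [0.5398, 0.2743, 0.1951]
ee_rot: [0.878, 0.479, 0.003, 0.001]
ft_force: [0.4, -0.2, 0.7]
gripper_width: 0.0357
t 18.25 p [0.5398 0.2743 0.1951] eul [ 0.54   0.842  0.007  0.842 -0.54   0.001  0.005  0.005 -1.   ] F [ 0.4 -0.2  0.7] w 0.0357 q [ 0.34  0.19  1.61 -0.    1.33  0.91]
rows: turn [ 0.06 -0.05 -0.04] shift [ 0.1  -0.05  2.38] mm 95.0
```

```bash
python3 -m handwheel '[0,0,0,0.1,-0.05,0.5,150,0,0,0,0.1,-0.05,1.5,150,0,0,0,0.1,-0.05,2.3,150,0,0,0,0.1,-0.05,2.38,150,0,0,0,0.1,-0.05,2.38,200,0,0,0,0.1,-0.05,2.38,240,0,0,0,0.1,-0.05,2.38,240,0,0,0,0.1,-0.05,2.38,240,0,0,0,0.1,-0.05,2.38,240]' 40;cat > circ.py <<'E'
import sys
from h import *
Cx,Cy,a1,n=map(float,sys.argv[1:5]);s=st()
M=R.from_quat(s['ee_rot']).as_matrix();p0=s['ee_pos']
a0=np.degrees(np.arctan2(p0[1]-Cy,p0[0]-Cx));print('a0',a0,'r',np.hypot(p0[0]-Cx,p0[1]-Cy))
for i in range(int(n)+1):
    d=(a1-a0)*i/n;a=np.radians(a0+d);X=np.array([Cx+.07*np.cos(a),Cy+.07*np.sin(a),p0[2]])
    print(round(a0+d),'turn z',round(-d/5,2),'shift',np.round(M.T@(X-p0)/.04,2))
E
python3 circ.py .6 .2425 108 6
```

```text
time: 19.15
ee_pos: [0.5413, 0.2801, 0.1023]
ee_rot: [0.878, 0.479, 0.004, 0.001]
ft_force: [-4.6, 1.4, 5.8]
gripper_width: 0.0149
t 19.15 p [0.5413 0.2801 0.1023] eul [ 0.54   0.841  0.008  0.841 -0.54   0.003  0.007  0.005 -1.   ] F [-4.6  1.4  5.8] w 0.0149 q [0.35 0.29 1.68 0.   1.16 0.92]
a0 147.36516315148125 r 0.06973086321251928
147 turn z 0.0 shift [-0.   -0.01 -0.  ]
141 turn z 1.31 shift [0.2 0.  0. ]
134 turn z 2.62 shift [0.4  0.04 0.  ]
128 turn z 3.94 shift [0.59 0.09 0.  ]
121 turn z 5.25 shift [0.77 0.17 0.01]
115 turn z 6.56 shift [0.95 0.27 0.01]
108 turn z 7.87 shift [1.11 0.39 0.01]
```

Knob gripped, and the measured radius of 69.7 mm fits. Turning it back open.

```bash
python3 -m handwheel '[0,0,1.3,0.2,0,0,240,0,0,2.6,0.4,0.04,0,240,0,0,3.95,0.59,0.09,0,240,0,0,5.25,0.77,0.17,0,240,0,0,6.55,0.95,0.27,0,240,0,0,7.5,1.06,0.35,0,240,0,0,7.5,1.06,0.35,0,240]';python3 circ.py .6 .2425 108 2; python3 - <<'E'
from h import *
im=snap('side')
g=np.mean([env.get_image('side').astype(float) for _ in range(3)],0).mean(2)
print(np.round(g[238:256,382:400]).astype(int))
E
```

```text
time: 19.85
ee_pos: [0.5758, 0.3091, 0.1025]
ee_rot: [0.985, 0.172, 0.004, -0.001]
ft_force: [-0.7, 3.5, -5.1]
gripper_width: 0.0146
t 19.85 p [0.5758 0.3091 0.1025] eul [ 0.941  0.338  0.008  0.338 -0.941  0.004  0.009 -0.002 -1.   ] F [-0.7  3.5 -5.1] w 0.0146 q [0.37 0.38 1.56 0.   1.19 1.6 ]
a0 109.99270643704865 r 0.0708726684267188
110 turn z 0.0 shift [ 0.    0.02 -0.  ]
109 turn z 0.2 shift [0.03 0.02 0.  ]
108 turn z 0.4 shift [0.06 0.02 0.  ]
[[ 78  83  71  48  12  12  13  12  20  11  17  19  18  23  25  27  30  31]
 [ 84  83  78  47  11  12  15  11  14  10  10   6  11   8   7  13  13  13]
 [ 82  85  78  56  13   8   9   9  13   8   7  22  31  23  13   9  11  18]
 [ 85  86  81  55   7   3   8  11   3   2  12  91 146 115  49  39  34  47]
 [ 79  82  82  59  11   5   7   5   3   3  32 150 205 144  74  69  65  75]
 [ 80  81  83  66  18   7   8   6   4   2  33 133 167 110  85  86  80  77]
 [ 78  77  83  64  28  15   7   2   6   8  46 112 146 139 131 118 103  96]
 [ 67  54  65  55  28  13  13   2   3  12  55 113 141 144 139 133 129 132]
 [ 42  23  30  30  19   8   8  11   7   9  32  59  63  74  80  92 104 123]
 [ 30  26  21  22  11   4   5   2  10  39  73  67  46  46  40  44  47  56]
 [108  80  42  23   8   7   6   1   4  60 106 106  84  69  58  57  59  50]
 [161 141 113  74  22   9  20  12  30 121 180 193 170 114  76  79  79  78]
 [164 160 157 121  47  15  27  24  92 192 237 240 229 176  89  69  79  80]
 [158 161 163 153 101  32  19  31 136 223 236 232 234 208 118  50  63  71]
 [160 158 161 164 147  97  54  55 139 216 233 231 232 223 167  74  33  45]
 [162 162 162 166 165 153 129 111 119 183 218 211 206 202 164  82  21  22]
 [168 166 167 176 185 181 179 169 155 166 166 138 122 118  98  66  35  19]
 [168 159 165 188 193 192 193 194 191 176 144  96  86 112 126 127 103  69]]
```

```bash
python3 -m handwheel '[0,0,0,-0.05,0.13,0,240,0,0,0,-0.1,0.27,0,240,0,0,0,-0.1,0.27,0,240,0,0,0,-0.1,0.27,0,240]'; python3 - <<'E'
from h import *
st()
g=np.mean([env.get_image('side').astype(float) for _ in range(3)],0).mean(2)
print(np.round(g[243:256,382:400]).astype(int))
u=np.array([.02,1])
for n,p,z in(('mark',(391.2,245.3),.015),('ptr before',(392.7,251.3),.0265)):print(n,u@atz('side',p,z)[:2])
X=np.array([.485,.23,.0265]);print(proj('side',X),proj('side',X-[0,.01,0]))
E
```

```text
time: 20.45
ee_pos: [0.5752, 0.2962, 0.1024]
ee_rot: [0.985, 0.173, 0.004, -0.001]
ft_force: [-2.2, 0.0, -4.8]
gripper_width: 0.0149
t 20.45 p [0.5752 0.2962 0.1024] eul [ 0.94   0.34   0.007  0.34  -0.94   0.003  0.008  0.    -1.   ] F [-2.2  0.  -4.8] w 0.0149 q [ 0.35  0.37  1.58 -0.    1.19  1.58]
[[  7   8   4  17  49  75  83  94 108 124 139 140 135 129 126 132 138 139]
 [  8   3   8  18  39  43  47  61  64  58  61  70  77  90 108 126 140 142]
 [  2   4   8  33  59  62  92 152 177 157 137 119  79  57  48  57  66  72]
 [  6   6   7  37  72  91 137 204 235 228 220 211 171 104  56  49  48  48]
 [ 29  21  55 144 185 192 203 214 214 206 205 201 175 117  81  75  72  65]
 [ 42  33 100 203 242 238 235 228 198 150 124 104  89  82  80  83  84  82]
 [ 99  75 102 195 237 233 234 232 217 148  81  79  77  75  78  83  82  84]
 [159 131 103 156 219 232 232 232 230 181  99  79  64  55  63  79  81  83]
 [182 172 144 132 173 205 204 193 188 158  97  71  43  27  43  57  64  69]
 [195 194 186 166 150 139 118  90  83  86  83  66  36  18  22  22  36  47]
 [192 192 189 191 178 137  87  79 105 118 127 113  79  49  31  23  16  23]
 [188 188 183 185 187 162 120 133 152 161 164 154 137 122 104  75  38  21]
 [184 182 185 189 191 178 158 162 165 163 164 158 157 158 157 137 108  74]]
mark 0.23295956194029444
ptr before 0.24429048352708904
(np.float64(390.7849345898463), np.float64(250.63988163236465)) (np.float64(386.77215512075566), np.float64(248.96372965579096))
```

Pointer now at about (388,249), on the mark within 1 mm. Now I'll lock along the circle about (0.600, 0.2307).

```bash
python3 circ.py .6 .2307 166 9
```

```text
t 20.6 p [0.5754 0.2963 0.1024] eul [ 0.94   0.34   0.008  0.34  -0.94   0.002  0.008  0.    -1.   ] F [-1.1 -1.  -4.1] w 0.0149 q [ 0.35  0.37  1.57 -0.    1.19  1.58]
a0 110.53560636281614 r 0.0700855518403984
111 turn z -0.0 shift [0. 0. 0.]
117 turn z -1.23 shift [-0.19  0.01 -0.  ]
123 turn z -2.47 shift [-0.37  0.05 -0.  ]
129 turn z -3.7 shift [-0.55  0.1  -0.  ]
135 turn z -4.93 shift [-0.73  0.17 -0.01]
141 turn z -6.16 shift [-0.89  0.26 -0.01]
148 turn z -7.4 shift [-1.05  0.37 -0.01]
154 turn z -8.63 shift [-1.19  0.49 -0.01]
160 turn z -9.86 shift [-1.32  0.63 -0.01]
166 turn z -11.09 shift [-1.43  0.78 -0.01]
```

```bash
python3 -m handwheel '[0,0,-1.2,-0.19,0.01,0,240,0,0,-2.45,-0.37,0.05,0,240,0,0,-3.7,-0.55,0.1,0,240,0,0,-4.95,-0.73,0.17,0,240,0,0,-6.15,-0.89,0.26,0,240,0,0,-7.4,-1.05,0.37,0,240,0,0,-8.65,-1.19,0.49,0,240,0,0,-9.85,-1.32,0.63,0,240,0,0,-11,-1.42,0.77,0,240,0,0,-11,-1.42,0.77,0,240]';python3 circ.py .6 .2307 167 1; python3 - <<'E'
from h import *
g=np.mean([env.get_image('side').astype(float) for _ in range(3)],0).mean(2)
print(np.round(g[243:256,382:400]).astype(int))
E
```

```text
time: 21.6
ee_pos: [0.533, 0.2472, 0.1025]
ee_rot: [0.794, 0.608, 0.004, 0.002]
ft_force: [-1.1, -2.9, -2.2]
gripper_width: 0.015
t 21.6 p [0.533  0.2472 0.1025] eul [ 0.26   0.965  0.009  0.966 -0.26   0.002  0.004  0.008 -1.   ] F [-1.1 -2.9 -2.2] w 0.015 q [ 0.3   0.24  1.74 -0.    1.15  0.56]
a0 166.1570254986212 r 0.06904349049878397
166 turn z -0.0 shift [-0.   -0.02 -0.  ]
167 turn z -0.17 shift [-0.03 -0.02 -0.  ]
[[ 83  87  75  56  37  12  11   4   8   5   9   7   6  19  31  31  16   9]
 [ 82  83  86  82  69  48  21   6   1   0   9   7   7  27  39  43  32   7]
 [ 69  53  61  66  76  73  65  62  43   6   4   1   9  20  34  42  30  10]
 [ 38  22  34  55  79 105 131 165 154  66  12   4   5   8  20  27  19  11]
 [ 29  46 121 178 194 202 210 225 202 123  54  13   3   6   2   7   7   7]
 [114  90 159 232 243 240 239 237 200 124  83  47  15   3   6   5   6  14]
 [165 122 128 210 240 236 236 239 211 121  69  50  15   7   8   9   2  20]
 [174 140 109 166 223 237 237 241 220 133  45  19   6   6   5   6   9   9]
 [187 177 147 136 178 208 206 201 171  95  28  14  14   8   7   6   7   5]
 [200 199 190 171 157 140 110  80  47  22  18  20  17  23  20  13   7  15]
 [197 196 195 194 182 134  56  19  13  16  23  16  23  24  20  20  16  12]
 [192 191 190 191 193 157  64  18  17  20  18  24  19  28  23  17  15   9]
 [192 190 188 195 201 171  86  21  19  22  25  21  24  21  20  14  41  52]]
```

```bash
python3 -m handwheel '[0,0,-0.3,-0.06,0.02,0,240,0,0,-0.6,-0.11,0.03,0,240,0,0,-0.6,-0.11,0.03,0,240]';python3 circ.py .6 .2307 167 1; python3 -m handwheel '[0,0,0,0,0,0,150,0,0,0,0,0,0,140,0,0,0,0,0,-1,140,0,0,0,0,0,-2.2,140,0,0,0,1.2,0,-3,140,0,0,0,2.4,0,-3,0,0,0,0,3.4,0,-3,0,0,0,0,3.4,0,-3,0]'; python3 - <<'E'
from h import *
st();a=snap('top');b=snap('side')
B=cv2.resize(b[230:290,370:440],None,fx=7,fy=7,interpolation=cv2.INTER_CUBIC)
A=cv2.resize(a[160:220,85:155],None,fx=7,fy=7,interpolation=cv2.INTER_CUBIC)
cv2.imwrite('pics/m6.png',cv2.resize(np.hstack([A,B]),(800,343)))
for c in('top','side'):
    for q in('clamp_knob','slide_post','tin0','big_tin','skip_in'):print(c,q,[(np.round(r['point'],1).tolist(),round(r['confidence'],2)) for r in env.place_of(c,q)[:4]])
E
```

```text
time: 22.05
ee_pos: [0.5326, 0.2443, 0.1025]
ee_rot: [0.778, 0.628, 0.004, 0.001]
ft_force: [-3.6, 4.1, -1.5]
gripper_width: 0.0151
t 22.05 p [0.5326 0.2443 0.1025] eul [ 0.211  0.977  0.008  0.977 -0.211  0.004  0.005  0.007 -1.   ] F [-3.6  4.1 -1.5] w 0.0151 q [0.29 0.24 1.74 0.   1.15 0.51]
a0 168.59363583071814 r 0.06877514771858662
169 turn z 0.0 shift [-0.   -0.03 -0.  ]
167 turn z 0.32 shift [ 0.05 -0.03  0.  ]
time: 22.85
ee_pos: [0.561, 0.3818, 0.2235]
ee_rot: [0.777, 0.63, 0.006, 0.001]
ft_force: [-0.7, -0.3, 0.3]
gripper_width: 0.0559
t 22.85 p [0.561  0.3818 0.2235] eul [ 0.207  0.978  0.01   0.978 -0.207  0.007  0.009  0.008 -1.   ] F [-0.7 -0.3  0.3] w 0.0559 q [0.48 0.34 1.38 0.   1.41 0.69]
top clamp_knob []
top slide_post [([139.0, 185.8], 0.8)]
top tin0 [([352.7, 184.0], 0.82), ([342.9, 253.7], 0.52)]
top big_tin [([332.2, 138.7], 0.93), ([298.3, 253.3], 0.72), ([306.9, 212.0], 0.6)]
top skip_in [([194.1, 230.4], 0.92)]
side clamp_knob [([397.4, 241.5], 0.55)]
side slide_post [([381.6, 256.1], 0.66), ([388.3, 246.8], 0.48)]
side tin0 [([172.7, 203.9], 0.78), ([226.2, 172.1], 0.61), ([397.2, 241.4], 0.17)]
side big_tin [([227.6, 202.6], 0.96), ([336.1, 180.1], 0.74), ([155.1, 242.6], 0.71), ([253.2, 186.3], 0.63)]
side skip_in [([336.2, 176.5], 0.62), ([225.4, 171.5], 0.27)]
```

View pics/m6.png

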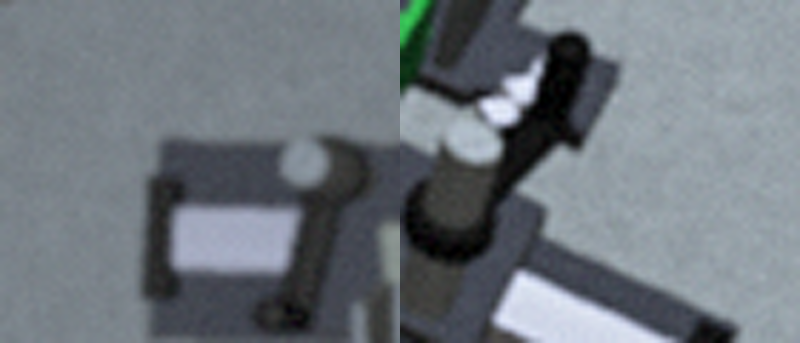

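```bash
python3 - <<'E'
from h import *
u=np.array([.02,1])
for n,p,z in(('mark',(391.2,245.3),.015),('ptr',(387.3,248.9),.0265)):print(n,u@atz('side',p,z)[:2])
for n,a,b in(('tinA',(352.7,184),(172.7,203.9)),('tinB',(343.5,253.5),(225,172)),('big',(308,212.5),(226.5,203.5))):
    print(n,tri(a,b),atz('top',a,0),atz('side',b,0))
# label-free top discs of tins: segment bright discs in top
a=env.get_image('top');g=cv2.GaussianBlur(cv2.cvtColor(a,cv2.COLOR_RGB2GRAY),(3,3),0)
m=(g>165).astype(np.uint8);n,l,s,c=cv2.connectedComponentsWithStats(m)
for i in range(1,n):
    if 60<s[i][4]<900 and 280<c[i][0]<390:print('disc',np.round(c[i],1),s[i][2:])
    if 60<s[i][4]<900 and 280<c[i][0]<390:
        for z in(.04,.092):print('   z',z,np.round(atz('top',c[i],z),4))
go([.426,-.317,.2],0)
E
```

```text
mark 0.23295956194029444
ptr 0.23069616893588557
tinA (array([ 6.21978659e-01, -3.47735134e-01,  2.18667228e-04]), np.float64(0.0025872619942351963)) [ 0.6227625  -0.34887051  0.        ] [ 0.6213057  -0.34664598  0.        ]
tinB (array([ 0.42387449, -0.31498071,  0.00150623]), np.float64(0.010458127166201406)) [ 0.42647236 -0.31980965  0.        ] [ 0.42027587 -0.31123926  0.        ]
big (array([ 0.5409458 , -0.21996987,  0.0033082 ]), np.float64(0.0018513210972147746)) [ 0.5415435  -0.22113542  0.        ] [ 0.53756382 -0.22140835  0.        ]
disc [358.1 182.8] [ 13  13 136]
   z 0.04 [ 0.622  -0.3551  0.04  ]
   z 0.092 [ 0.6167 -0.3433  0.092 ]
disc [312.2 211.2] [ 21  22 366]
   z 0.04 [ 0.5437 -0.2281  0.04  ]
   z 0.092 [ 0.5418 -0.2217  0.092 ]
disc [344.9 257. ] [ 13  13 138]
   z 0.04 [ 0.4195 -0.3157  0.04  ]
   z 0.092 [ 0.4231 -0.3055  0.092 ]
rows: turn [ 0.09 -0.06 -2.44] shift [-17.66   0.38   0.49] mm 707.0
```

The lever now stands a bit further in than at the start (about 169°), so it is locked. The pointer is 2.3 mm from the mark, within 6 mm. Small tin A has been knocked to about (0.622, -0.355), close to the tape, so I'll grasp it at heading -75° with a narrow opening.

```bash
python3 -m handwheel '[0,0,0,0,0,-1.2,79,0,0,0,0,0,-2.4,79,0,0,3,-2,1,-3.4,79,0,0,12.6,-17.7,5.3,-3.4,79,0,0,12.6,-17.7,5.3,-3.4,79,0,0,12.6,-17.7,5.3,-3.4,79,0,0,12.6,-17.7,5.3,-3.4,79,0,0,12.6,-17.7,5.3,-3.4,79,0,0,12.6,-17.7,5.3,-3.4,79,0,0,12.6,-17.7,5.3,-3.4,79,0,0,12.6,-17.7,5.3,-3.4,79,0,0,12.6,-17.7,5.3,-3.4,79]' 15; python3 -c "
from h import *
st();go([.622,-.355,.15],np.radians(-75))"
```

```text
time: 24.7
ee_pos: [0.6003, -0.1192, 0.3513]
ee_rot: [0.992, 0.129, 0.005, -0.001]
ft_force: [0.3, 0.2, -0.3]
gripper_width: 0.06
t 24.7 p [ 0.6003 -0.1192  0.3513] eul [ 0.967  0.255  0.009  0.255 -0.967  0.004  0.009 -0.002 -1.   ] F [ 0.3  0.2 -0.3] w 0.06 q [-0.33  0.13  1.39  0.01  1.61  0.98]
rows: turn [-0.02 -0.11 -0.05] shift [-1.03  5.85  5.01] mm 311.0
```

```bash
python3 -m handwheel '[0,-0.1,0,-0.4,2.5,1,79,0,-0.1,0,-0.8,4,2.5,79,0,-0.1,0,-1.03,5.85,3.5,79,0,-0.1,0,-1.03,5.85,5,79,0,-0.1,0,-1.03,5.85,5,79,0,-0.1,0,-1.03,5.85,5,79,0,-0.1,0,-1.03,5.85,5,79,0,-0.1,0,-1.03,5.85,5,79]'; python3 - <<'E'
from h import *
st();a=snap('top')
g=cv2.GaussianBlur(cv2.cvtColor(env.get_image('top'),cv2.COLOR_RGB2GRAY),(3,3),0)
print([(np.round(r['point'],1).tolist(),round(r['confidence'],2)) for r in env.place_of('top','tin0')[:4]])
snap('side')
for r in env.place_of('side','tin0')[:4]:print(np.round(r['point'],1),round(r['confidence'],2),np.round(atz('side',r['point'],0),4))
go([.622,-.355,.018],np.radians(-75))
E
```

```text
time: 25.5
ee_pos: [0.6199, -0.3556, 0.1469]
ee_rot: [0.992, 0.127, -0.002, -0.003]
ft_force: [-0.4, 0.1, -0.2]
gripper_width: 0.0601
t 25.5 p [ 0.6199 -0.3556  0.1469] eul [ 0.968  0.253 -0.004  0.253 -0.968  0.005 -0.003 -0.006 -1.   ] F [-0.4  0.1 -0.2] w 0.0601 q [-0.63  0.49  1.33  0.    1.33  0.68]
[([341.4, 211.3], 0.73), ([147.8, 240.8], 0.25)]
[225.5 172.7] 0.65 [ 0.4223 -0.3079  0.    ]
[171.5 200.2] 0.56 [ 0.6111 -0.3601  0.    ]
rows: turn [ 0.02 -0.04 -0.03] shift [-0.05 -0.    3.4 ] mm 136.0
```

```bash
python3 -m handwheel '[0,0,0,0.03,0,1.1,79,0,0,0,0.03,0,2.1,79,0,0,0,0.03,0,2.9,79,0,0,0,0.03,0,3.2,79,0,0,0,0.03,0,3.25,79,0,0,0,0.03,0,3.25,110,0,0,0,0.03,0,3.25,140,0,0,0,0.03,0,3.25,150,0,0,0,0.03,0,3.25,150]' 12; python3 -c "
from h import *
st()"
```

```text
time: 26.65
ee_pos: [0.6269, -0.3553, 0.0269]
ee_rot: [0.992, 0.129, 0.004, 0.002]
ft_force: [-0.7, 1.3, 6.0]
gripper_width: 0.0454
t 26.65 p [ 0.6269 -0.3553  0.0269] eul [ 0.967  0.256  0.008  0.256 -0.967 -0.003  0.007  0.005 -1.   ] F [-0.7  1.3  6. ] w 0.0454 q [-0.63  0.62  1.39  0.    1.13  0.68]
```

```bash
python3 -m handwheel '[0,0,0,0,0,-0.6,150,0,0,0,0,0,-1.5,150,0,0,0,0,0,-2.7,150,0,0,0,0,0,-3.9,150,0,0,3.2,-0.8,-12.5,-7.8,150,0,0,3.2,-0.8,-12.5,-7.8,150,0,0,3.2,-0.8,-12.5,-7.8,150,0,0,3.2,-0.8,-12.5,-7.8,150,0,0,3.2,-0.8,-12.5,-7.8,150,0,0,3.2,-0.8,-12.5,-7.8,150,0,0,3.2,-0.8,-12.5,-7.8,150,0,0,3.2,-0.8,-12.5,-7.8,150]'; python3 -c "
from h import *
st();go([.467,.122,.34],np.radians(-91))"
```

```text
time: 27.85
ee_pos: [0.5025, 0.0092, 0.3011]
ee_rot: [1.0, -0.01, 0.005, 0.001]
ft_force: [1.6, 0.9, -0.4]
gripper_width: 0.0454
t 27.85 p [0.5025 0.0092 0.3011] eul [ 1.    -0.02   0.009 -0.02  -1.    -0.003  0.009  0.003 -1.   ] F [ 1.6  0.9 -0.4] w 0.0454 q [-0.14 -0.13  1.74 -0.    1.52  1.45]
rows: turn [ 0.03 -0.11 -0.03] shift [-0.94 -2.8  -0.99] mm 125.0
```

```bash
python3 -m handwheel '[0,-0.1,0,-0.2,-0.5,-1,150,0,-0.1,0,-0.5,-1.4,-1,150,0,-0.1,0,-0.94,-2.8,-1,150,0,-0.1,0,-0.94,-2.8,-1,150,0,-0.1,0,-0.94,-2.8,-1,150,0,-0.1,0,-0.94,-2.8,-1,150]'; python3 - <<'E'
from h import *
st();go([.467,.122,.222],np.radians(-91))
b=snap('side','s7',(270,90,400,220),4.5)
E
```

```text
time: 28.45
ee_pos: [0.467, 0.1214, 0.3406]
ee_rot: [1.0, -0.01, 0.001, 0.002]
ft_force: [0.8, -0.3, 0.3]
gripper_width: 0.0454
t 28.45 p [0.467  0.1214 0.3406] eul [ 1.    -0.02   0.001 -0.02  -1.    -0.004  0.001  0.004 -1.   ] F [ 0.8 -0.3  0.3] w 0.0454 q [ 0.09 -0.18  1.71 -0.    1.61  1.68]
rows: turn [ 0.04 -0.01 -0.03] shift [-0.   -0.03  2.97] mm 119.0
```

View pics/s7.png

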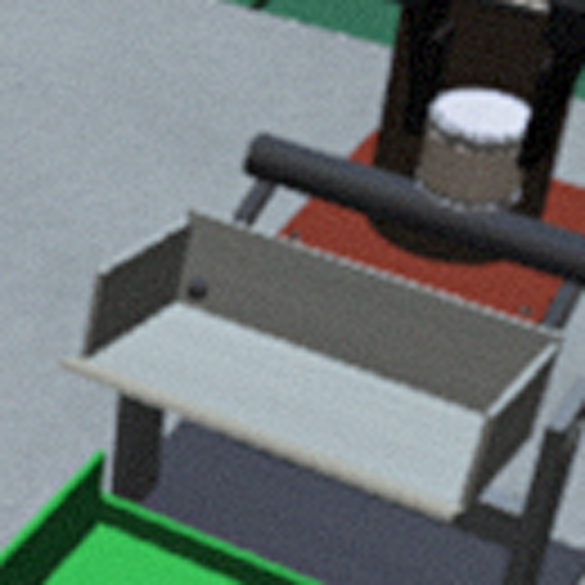

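The tin is held in the air at (478,150) in the crop, and the skip is empty and upright, with its floor back edge at (333,355) and front lip at (260,440).

```bash
python3 - <<'E'
from h import *
for z in(.165,.175,.185,.195):print(z,'back',np.round(atz('side',(344,168.9),z),4),'bl',np.round(atz('side',(310,156.7),z),4),'br',np.round(atz('side',(378.2,181.1),z),4))
for z in(.18,.2,.21,.22,):print(z,'lip',np.round(atz('side',(327.8,187.8),z),4), 'fl',np.round(atz('side',(284.4,170.4),z),4))
# top view: floor back edge bottom at c1 (290,372)..(605,375)
for z in(.165,.175,.185):print(z,'topback',atz('top',(85+290/4,160+372/4),z),atz('top',(85+605/4,160+375/4),z))
for z in(.2,.21,.22):print(z,'toplip',atz('top',(85+445/4,160+160/4),z),atz('top',(85+445/4,160+203/4),z))
E
```

```text
0.165 back [0.4235 0.0601 0.165 ] bl [ 0.4226 -0.034   0.165 ] br [0.424  0.1479 0.165 ]
0.175 back [0.4369 0.0642 0.175 ] bl [ 0.436  -0.0283  0.175 ] br [0.4374 0.1506 0.175 ]
0.185 back [0.4503 0.0684 0.185 ] bl [ 0.4495 -0.0226  0.185 ] br [0.4508 0.1533 0.185 ]
0.195 back [0.4637 0.0725 0.195 ] bl [ 0.4629 -0.0169  0.195 ] br [0.4642 0.156  0.195 ]
0.18 lip [0.5311 0.0641 0.18  ] fl [ 0.5277 -0.0508  0.18  ]
0.2 lip [0.5549 0.0725 0.2   ] fl [ 0.5517 -0.0385  0.2   ]
0.21 lip [0.5668 0.0767 0.21  ] fl [ 0.5637 -0.0324  0.21  ]
0.22 lip [0.5788 0.0809 0.22  ] fl [ 0.5756 -0.0262  0.22  ]
0.165 topback [0.43659638 0.16598884 0.165     ] [ 0.43521    -0.02682112  0.165     ]
0.175 topback [0.43719632 0.16365745 0.175     ] [ 0.43582294 -0.02734492  0.175     ]
0.185 topback [0.43779626 0.16132607 0.185     ] [ 0.43643588 -0.02786872  0.185     ]
0.2 toplip [0.56441836 0.06750223 0.2       ] [0.53876082 0.06718929 0.2       ]
0.21 toplip [0.56379967 0.06604638 0.21      ] [0.53839084 0.06573648 0.21      ]
0.22 toplip [0.56318099 0.06459053 0.22      ] [0.53802085 0.06428366 0.22      ]
```

```bash
python3 -m handwheel '[0,0,0,0,0.06,1,150,0,0,0,0,0.06,2,150,0,0,0,0,0.06,2.8,150,0,0,0,0,0.06,3.05,150,0,0,0,0,0.06,3.05,150,0,0,0,0,0.06,3.05,150]'; python3 -c "
from h import *
st()"
```

```text
time: 29.1
ee_pos: [0.4683, 0.1176, 0.2201]
ee_rot: [1.0, -0.011, 0.001, 0.002]
ft_force: [-0.1, -0.4, 0.0]
gripper_width: 0.0457
t 29.1 p [0.4683 0.1176 0.2201] eul [ 1.    -0.022  0.003 -0.022 -1.    -0.003  0.003  0.003 -1.   ] F [-0.1 -0.4  0. ] w 0.0457 q [ 0.09 -0.13  1.89 -0.    1.38  1.68]
```

```bash
python3 -m handwheel '[0,0,0,0,0,0.1,150,0,0,0,0,0,0.12,150,0,0,0,0,0,0.12,110,0,0,0,0,0,0.12,97,0,0,0,0,0,0.12,97,0,0,0,0,0,-0.6,97,0,0,0,0,0,-1.8,97,0,0,0,0,0,-3,79,0,0,0,0,4,-3,79,0,0,0,0,6,-3,79]'; python3 - <<'E'
from h import *
st();snap('top');snap('side')
for c in('top','side'):
    for q in('tin0','skip_in','big_tin'):print(c,q,[(np.round(r['point'],1).tolist(),round(r['confidence'],2)) for r in env.place_of(c,q)[:4]])
g=cv2.GaussianBlur(cv2.cvtColor(env.get_image('top'),cv2.COLOR_RGB2GRAY),(3,3),0)
m=(g>165).astype(np.uint8);n,l,s,c=cv2.connectedComponentsWithStats(m)
for i in range(1,n):
    if 60<s[i][4]<900 and 280<c[i][0]<390:print('disc',np.round(c[i],1),s[i][2:],np.round(atz('top',c[i],.04),4),np.round(atz('top',c[i],.092),4))
go([.4195,-.316,.15],np.radians(-90))
E
```

```text
time: 30.1
ee_pos: [0.4666, 0.0181, 0.343]
ee_rot: [1.0, -0.009, 0.004, 0.002]
ft_force: [0.2, -0.5, -0.7]
gripper_width: 0.0599
t 30.1 p [0.4666 0.0181 0.343 ] eul [ 1.    -0.018  0.007 -0.018 -1.    -0.004  0.008  0.004 -1.   ] F [ 0.2 -0.5 -0.7] w 0.0599 q [-0.13 -0.23  1.75 -0.    1.61  1.46]
top tin0 [([344.2, 254.9], 0.8)]
top skip_in [([196.8, 229.3], 0.83)]
top big_tin [([332.6, 140.4], 0.73), ([309.2, 211.9], 0.62), ([298.8, 249.4], 0.56), ([130.4, 216.9], 0.15)]
side tin0 [([364.1, 177.1], 0.88), ([226.0, 172.1], 0.67)]
side skip_in [([335.3, 175.6], 0.64)]
side big_tin [([253.1, 187.5], 0.97), ([153.8, 240.0], 0.66), ([227.7, 206.6], 0.63)]
disc [312.3 211.3] [ 23  24 426] [ 0.5436 -0.2283  0.04  ] [ 0.5418 -0.222   0.092 ]
disc [345.  257.1] [ 15  15 175] [ 0.4191 -0.3159  0.04  ] [ 0.4227 -0.3057  0.092 ]
rows: turn [ 0.04 -0.03 -0.23] shift [-1.    8.39  4.78] mm 388.0
```

Tin A is in the skip, seen at side (364,177). Next is tin B at (0.419,-0.316), with heading -45° to clear the red tin and the jar.

```bash
python3 -m handwheel '[0,0,-9.2,-1,8.4,0,79,0,0,-9.2,-1,8.4,0,79,0,0,-9.2,-1,8.4,0,79,0,0,-9.2,-1,8.4,0,79,0,0,-9.2,-1,8.4,0,79,0,0,-9.2,-1,8.4,0,79,0,0,-9.2,-1,8.4,1.5,79,0,0,-9.2,-1,8.4,3,79,0,0,-9.2,-1,8.4,4.5,79,0,0,-9.2,-1,8.4,4.8,79,0,0,-9.2,-1,8.4,4.8,79,0,0,-9.2,-1,8.4,4.8,79]'; python3 -c "
from h import *
st();go([.419,-.316,.02],np.radians(-45))"
```

```text
time: 31.75
ee_pos: [0.4177, -0.314, 0.1451]
ee_rot: [0.924, 0.382, -0.001, -0.002]
ft_force: [-0.2, 0.4, 0.8]
gripper_width: 0.0601
t 31.75 p [ 0.4177 -0.314   0.1451] eul [ 0.708  0.706 -0.003  0.706 -0.708  0.002 -0.001 -0.004 -1.   ] F [-0.2  0.4  0.8] w 0.0601 q [-0.8   0.05  1.87 -0.    1.23 -0.01]
rows: turn [-0.05  0.01 -0.02] shift [-0.01  0.07  3.13] mm 125.0
```

```bash
python3 -m handwheel '[0,0,0,0,0.07,1.1,79,0,0,0,0,0.07,2.1,79,0,0,0,0,0.07,2.8,79,0,0,0,0,0.07,3.1,79,0,0,0,0,0.07,3.13,79,0,0,0,0,0.07,3.13,110,0,0,0,0,0.07,3.13,140,0,0,0,0,0.07,3.13,150,0,0,0,0,0.07,3.13,150]' 12; python3 -c "
from h import *
st();go([.467,.02,.34],np.radians(-91))"
```

```text
time: 32.65
ee_pos: [0.4205, -0.3168, 0.022]
ee_rot: [0.924, 0.382, -0.0, -0.0]
ft_force: [-0.5, 1.8, 6.1]
gripper_width: 0.0459
t 32.65 p [ 0.4205 -0.3168  0.022 ] eul [ 0.709  0.706 -0.001  0.706 -0.709  0.    -0.    -0.    -1.   ] F [-0.5  1.8  6.1] w 0.0459 q [-0.8   0.23  1.93 -0.    0.98 -0.01]
rows: turn [-0.    0.01  9.18] shift [ 6.76 -5.15 -7.95] mm 466.0
```

```bash
python3 -m handwheel '[0,0,0,0,0,-0.6,150,0,0,0,0,0,-1.6,150,0,0,0,0,0,-2.8,150,0,0,0,0,0,-4,150,0,0,9.2,6.76,-5.15,-8,150,0,0,9.2,6.76,-5.15,-8,150,0,0,9.2,6.76,-5.15,-8,150,0,0,9.2,6.76,-5.15,-8,150,0,0,9.2,6.76,-5.15,-8,150,0,0,9.2,6.76,-5.15,-8,150,0,0,9.2,6.76,-5.15,-8,150,0,0,9.2,6.76,-5.15,-8,150]'; python3 -c "
from h import *
st();go([.467,.02,.22],np.radians(-91))"
```

```text
time: 33.85
ee_pos: [0.4669, 0.0222, 0.3442]
ee_rot: [1.0, -0.009, 0.001, -0.0]
ft_force: [-0.0, -0.6, 0.2]
gripper_width: 0.0455
t 33.85 p [0.4669 0.0222 0.3442] eul [ 1.    -0.019  0.002 -0.019 -1.     0.     0.002 -0.    -1.   ] F [-0.  -0.6  0.2] w 0.0455 q [-0.12 -0.22  1.74  0.    1.62  1.47]
rows: turn [-0.   -0.02 -0.02] shift [-0.    0.05  3.1 ] mm 124.0
```

```bash
python3 -m handwheel '[0,0,0,0,0.05,1,150,0,0,0,0,0.05,2,150,0,0,0,0,0.05,2.9,150,0,0,0,0,0.05,3.3,150,0,0,0,0,0.05,3.35,150,0,0,0,0,0.05,3.35,110,0,0,0,0,0.05,3.35,97,0,0,0,0,0.05,3.35,97,0,0,0,0,0.05,2.5,97,0,0,0,0,0.05,1.2,97,0,0,0,0,0.05,0,79,0,0,0,0,1.5,0,20]'; python3 -m handwheel '[0,0,0,0.5,1.5,0,0,0,0,0,0.9,2.5,0,0,0,0,0,1.4,3.5,0,0]'; python3 - <<'E'
from h import *
st();snap('top','t8',(140,130,390,300),3.2);snap('side','s8',(160,110,400,270),3.3)
for c in('top','side'):
    for q in('tin0','big_tin','skip_in'):print(c,q,[(np.round(r['point'],1).tolist(),round(r['confidence'],2)) for r in env.place_of(c,q)[:4]])
g=cv2.GaussianBlur(cv2.cvtColor(env.get_image('top'),cv2.COLOR_RGB2GRAY),(3,3),0)
m=(g>165).astype(np.uint8);n,l,s,c=cv2.connectedComponentsWithStats(m)
for i in range(1,n):
    if 60<s[i][4]<900 and 280<c[i][0]<390:print('disc',np.round(c[i],1),s[i][2:],np.round(atz('top',c[i],.04),4),np.round(atz('top',c[i],.092),4))
go([.542,-.222,.2],np.radians(-90))
E
```

```text
time: 35.05
ee_pos: [0.4697, -0.0268, 0.354]
ee_rot: [1.0, -0.005, 0.009, 0.0]
ft_force: [1.1, -0.8, 0.2]
gripper_width: 0.0619
time: 35.35
ee_pos: [0.5249, -0.1694, 0.3576]
ee_rot: [1.0, -0.005, 0.011, 0.001]
ft_force: [0.8, -0.1, 0.4]
gripper_width: 0.0827
t 35.35 p [ 0.5249 -0.1694  0.3576] eul [ 1.    -0.011  0.022 -0.011 -1.    -0.003  0.022  0.003 -1.   ] F [ 0.8 -0.1  0.4] w 0.0827 q [-0.46 -0.03  1.54  0.01  1.6   1.12]
top tin0 [([179.7, 241.9], 0.95), ([216.3, 238.1], 0.91)]
top big_tin [([333.8, 140.4], 0.92), ([297.8, 251.9], 0.71), ([376.3, 203.2], 0.52)]
top skip_in [([193.6, 230.1], 0.87)]
side tin0 [([362.8, 178.8], 0.68), ([321.8, 165.9], 0.55), ([227.6, 205.2], 0.44)]
side big_tin [([254.3, 185.4], 0.81), ([227.4, 206.6], 0.7), ([154.1, 243.2], 0.61)]
side skip_in [([337.3, 175.1], 0.96)]
rows: turn [ 0.01 -0.22 -0.11] shift [0.39 1.39 3.91] mm 167.0
```

View pics/s8.png

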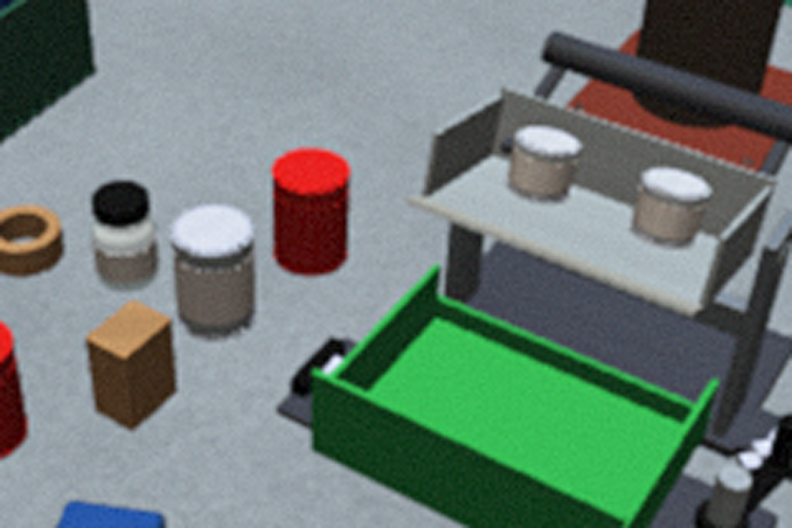

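Both small tins stand in the skip, at crop (545,160) and (670,205); the big tin is at (213,270). I'll fetch it now.

```bash
python3 -m handwheel '[0,-0.2,0,0.2,0.7,0.6,0,0,-0.2,0,0.4,1.39,1.2,0,0,-0.2,0,0.4,1.39,2.4,0,0,-0.2,0,0.4,1.39,3.9,0,0,-0.2,0,0.4,1.39,3.9,0,0,-0.2,0,0.4,1.39,3.9,0]'; python3 -c "
from h import *
st();go([.542,-.222,.055],np.radians(-90))"
```

```text
time: 36.4
ee_pos: [0.5414, -0.2207, 0.1991]
ee_rot: [1.0, -0.004, -0.001, -0.0]
ft_force: [-0.3, -0.6, 0.6]
gripper_width: 0.087
t 36.4 p [ 0.5414 -0.2207  0.1991] eul [ 1.    -0.008 -0.001 -0.008 -1.     0.001 -0.001 -0.001 -1.   ] F [-0.3 -0.6  0.6] w 0.087 q [-0.52  0.14  1.66 -0.    1.34  1.06]
rows: turn [-0.01  0.02 -0.1 ] shift [0.02 0.03 3.6 ] mm 144.0
```

```bash
python3 -m handwheel '[0,0,0,0,0.03,0.9,0,0,0,0,0,0.03,1.8,0,0,0,0,0,0.03,2.7,0,0,0,0,0,0.03,3.4,0,0,0,0,0,0.03,3.55,0,0,0,0,0,0.03,3.55,40,0,0,0,0,0.03,3.55,80,0,0,0,0,0.03,3.55,100,0,0,0,0,0.03,3.55,100]' 35; python3 -c "
from h import *
st()"
```

```text
time: 37.3
ee_pos: [0.543, -0.2218, 0.0596]
ee_rot: [1.0, -0.004, 0.001, -0.0]
ft_force: [0.6, 4.5, 5.8]
gripper_width: 0.0652
t 37.3 p [ 0.543  -0.2218  0.0596] eul [ 1.    -0.008  0.002 -0.008 -1.     0.     0.002 -0.    -1.   ] F [0.6 4.5 5.8] w 0.0652 q [-0.52  0.3   1.76  0.    1.08  1.06]
```

```bash
python3 -m handwheel '[0,0,0,0,0,-0.8,100,0,0,0,0,0,-2,100,0,0,0,0,0,-3.2,100,0,0,0,0,0,-4.4,100,0,0,0,0,0,-5.6,100,0,0,0.1,0,-0.5,-6.8,100,0,0,0.2,-0.3,-2,-7.6,100,0,0,0.2,-0.6,-3.5,-7.6,100,0,0,0.2,-0.9,-5,-7.6,100,0,0,0.2,-1.08,-6.2,-7.6,100,0,0,0.2,-1.08,-7.28,-7.6,100,0,0,0.2,-1.08,-7.28,-7.6,100]'; python3 -m handwheel '[0,0,0,0,0,0,100,0,0,0,0,0,0,100]'; python3 - <<'E'
from h import *
st();go([.5,.0695,.26],np.radians(-91))
snap('top')
print([(np.round(r['point'],1).tolist(),round(r['confidence'],2)) for r in env.place_of('top','tin0')[:4]])
E
```

```text
time: 38.5
ee_pos: [0.5002, 0.0727, 0.3639]
ee_rot: [1.0, -0.012, 0.001, -0.001]
ft_force: [0.8, -0.2, -4.2]
gripper_width: 0.0657
time: 38.7
ee_pos: [0.4997, 0.0734, 0.3639]
ee_rot: [1.0, -0.011, 0.001, -0.001]
ft_force: [0.0, -0.3, -5.5]
gripper_width: 0.0654
t 38.7 p [0.4997 0.0734 0.3639] eul [ 1.    -0.022  0.002 -0.022 -1.     0.001  0.002 -0.001 -1.   ] F [ 0.  -0.3 -5.5] w 0.0654 q [-0.01 -0.13  1.63  0.    1.64  1.58]
rows: turn [-0.01 -0.02 -0.05] shift [0.01 0.1  2.6 ] mm 104.0
[([218.5, 241.0], 0.46)]
```

```bash
python3 -m handwheel '[0,0,0,0.07,0.1,0.8,100,0,0,0,0.07,0.1,1.6,100,0,0,0,0.07,0.1,2.2,100,0,0,0,0.07,0.1,2.5,100,0,0,0,0.07,0.1,2.55,100,0,0,0,0.07,0.1,2.58,100]'; python3 - <<'E'
from h import *
st()
E
```

```text
time: 39.4
ee_pos: [0.5037, 0.0672, 0.2615]
ee_rot: [1.0, -0.013, 0.002, -0.0]
ft_force: [-0.4, 0.3, -4.2]
gripper_width: 0.0652
t 39.4 p [0.5037 0.0672 0.2615] eul [ 1.    -0.026  0.003 -0.026 -1.     0.001  0.003 -0.001 -1.   ] F [-0.4  0.3 -4.2] w 0.0652 q [-0.02 -0.09  1.78  0.    1.45  1.57]
```

```bash
python3 -m handwheel '[0,0,0,0,0,0.08,100,0,0,0,0,0,0.1,100,0,0,0,0,0,0.1,0,0,0,0,0,0,0.1,0,0,0,0,0,0,-0.4,0,0,0,0,0,0,-1.4,0,0,0,0,0,0,-2.6,0,0,0,0,0,0,-3,0,0,0,0,0,0,-3,0,0,0,0,0,0,-3,0]'; python3 - <<'E'
from h import *
st();snap('side','s9',(210,70,450,270),3.2)
for q in('tin0','big_tin','skip_in'):print(q,[(np.round(r['point'],1).tolist(),round(r['confidence'],2)) for r in env.place_of('side',q)[:5]])
E
```

```text
time: 40.4
ee_pos: [0.5033, 0.0672, 0.3811]
ee_rot: [1.0, -0.013, 0.002, -0.0]
ft_force: [0.5, -0.1, -0.1]
gripper_width: 0.0874
t 40.4 p [0.5033 0.0672 0.3811] eul [ 1.    -0.026  0.003 -0.026 -1.     0.001  0.003 -0.001 -1.   ] F [ 0.5 -0.1 -0.1] w 0.0874 q [-0.02 -0.12  1.59  0.    1.67  1.57]
tin0 [([284.2, 218.9], 0.92), ([354.9, 237.7], 0.87), ([389.3, 250.2], 0.23), ([342.1, 167.7], 0.22), ([390.1, 246.8], 0.18)]
big_tin [([329.2, 216.9], 0.84), ([252.5, 185.9], 0.65), ([155.8, 241.1], 0.57), ([168.1, 187.2], 0.34), ([338.4, 191.9], 0.26)]
skip_in [([337.8, 193.8], 0.95)]
```

View pics/s9.png

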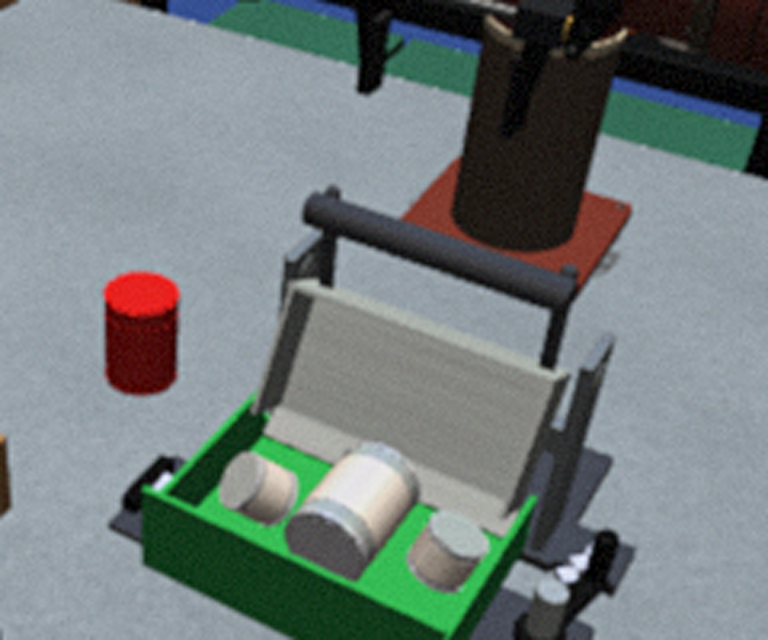

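The skip has tipped fully, and the big tin (crop (350,510)) and both small tins lie in the tray. Now I'll push the counterweight bar back with the shut fingers.

```bash
python3 -m handwheel '[0,0,0,0.3,0,0,255,0,0,0,0.3,0,0.5,255,0,0,0,0.3,0,1.5,255,0,0,0,0.3,0,2.5,255,0,0,0,0.3,0,3.25,255,0,0,0,0.3,0,3.25,255]' 20; python3 -c "
from h import *
st()"
```

```text
time: 41.2
ee_pos: [0.5107, 0.067, 0.243]
ee_rot: [1.0, -0.013, -0.006, -0.0]
ft_force: [-0.1, 0.3, 0.2]
gripper_width: 0.0468
t 41.2 p [0.5107 0.067  0.243 ] eul [ 1.    -0.026 -0.012 -0.026 -1.     0.001 -0.012 -0.001 -1.   ] F [-0.1  0.3  0.2] w 0.0468 q [-0.02 -0.05  1.77  0.    1.43  1.57]
```

```bash
python3 -m handwheel '[0,0,0,-0.4,0,0,255,0,0,0,-0.8,0,0,255,0,0,0,-1.1,0,0,255,0,0,0,-1.4,0,0,255,0,0,0,-1.7,0,0,255,0,0,0,-2,0,0,255,0,0,0,-2.3,0,0,255,0,0,0,-2.55,0,0,255,0,0,0,-2.7,0,0,255,0,0,0,-2.7,0,0,255,0,0,0,-2.7,0,0,255]'; python3 - <<'E'
from h import *
st();snap('side')
for q in('tin0','big_tin','skip_in'):print(q,[(np.round(r['point'],1).tolist(),round(r['confidence'],2)) for r in env.place_of('side',q)[:5]])
E
```

```text
time: 42.3
ee_pos: [0.4031, 0.0698, 0.2447]
ee_rot: [1.0, -0.013, -0.005, -0.0]
ft_force: [-0.1, 0.9, 0.8]
gripper_width: 0.0004
t 42.3 p [0.4031 0.0698 0.2447] eul [ 1.    -0.026 -0.011 -0.026 -1.     0.001 -0.011 -0.001 -1.   ] F [-0.1  0.9  0.8] w 0.0004 q [-0.02 -0.33  2.01  0.    1.47  1.57]
tin0 [([390.4, 247.9], 0.67), ([282.3, 230.7], 0.51), ([347.9, 169.6], 0.29)]
big_tin [([153.1, 242.4], 0.97), ([253.4, 185.1], 0.69), ([327.7, 223.3], 0.68), ([336.8, 178.9], 0.43)]
skip_in [([337.6, 176.2], 0.83)]
```

```bash
python3 -m handwheel '[0,0,0,0,0,-0.8,255,0,0,0,0,0,-2,255,0,0,0,0,0,-3.2,255,0,0,0,0,2,-3.5,255,0,0,0,0,4,-3.5,255,0,0,0,0.5,6,-3.5,255,0,0,0,0.5,7,-3.5,255,0,0,0,0.5,7,-3.5,255]'; python3 -m handwheel '[0,0,0,0,0,0,255,0,0,0,0,0,0,255,0,0,0,0,0,0,255,0,0,0,0,0,0,255,0,0,0,0,0,0,255,0,0,0,0,0,0,255]';python3 - <<'E'
from h import *
st();a=snap('top');b=snap('side')
A=cv2.resize(a[160:280,90:250],None,fx=2.5,fy=2.5,interpolation=cv2.INTER_CUBIC)
B=cv2.resize(b[130:310,260:420],None,fx=2.5,fy=2.5,interpolation=cv2.INTER_CUBIC)
A=cv2.copyMakeBorder(A,0,B.shape[0]-A.shape[0],0,0,cv2.BORDER_CONSTANT)
cv2.imwrite('pics/f.png',np.hstack([A,B]))
for c in('top','side'):
    for q in('pointer','set_mark','clamp_knob','tin0','big_tin','skip_in','jar','carton','tape'):
        r=env.place_of(c,q)[:3];print(c,q,[(np.round(x['point'],1).tolist(),round(x['confidence'],2)) for x in r])
E
```

```text
time: 43.3
ee_pos: [0.4151, -0.1813, 0.3836]
ee_rot: [1.0, -0.013, -0.006, -0.0]
ft_force: [2.2, 0.5, -0.0]
gripper_width: 0.0008
time: 43.9
ee_pos: [0.4153, -0.1803, 0.3839]
ee_rot: [1.0, -0.012, -0.006, -0.0]
ft_force: [0.7, 0.0, -0.6]
gripper_width: 0.0007
t 43.9 p [ 0.4153 -0.1803  0.3839] eul [ 1.    -0.024 -0.011 -0.024 -1.     0.001 -0.011 -0.    -1.   ] F [ 0.7  0.  -0.6] w 0.0007 q [-0.58 -0.25  1.69 -0.01  1.71  1.01]
top pointer [([233.2, 185.3], 0.4)]
top set_mark [([149.5, 243.5], 0.74)]
top clamp_knob [([132.2, 212.8], 0.56)]
top tin0 [([179.3, 182.7], 0.75), ([234.1, 184.6], 0.53)]
top big_tin [([334.0, 138.6], 0.82), ([300.0, 253.5], 0.74), ([346.1, 211.8], 0.26)]
top skip_in []
top jar [([342.1, 212.9], 0.79)]
top carton [([303.9, 173.3], 0.9)]
top tape [([374.6, 201.1], 0.68), ([231.3, 182.5], 0.54)]
side pointer [([384.0, 248.6], 0.85)]
side set_mark [([390.9, 245.1], 0.91)]
side clamp_knob [([398.8, 244.4], 0.81), ([379.8, 257.8], 0.62)]
side tin0 [([282.1, 234.5], 0.7), ([330.4, 258.8], 0.54)]
side big_tin [([153.7, 240.8], 0.78), ([329.3, 226.9], 0.67), ([252.2, 184.5], 0.6)]
side skip_in [([338.2, 176.5], 0.7)]
side jar [([194.5, 195.6], 0.88)]
side carton [([201.5, 228.7], 0.86)]
side tape [([169.5, 186.7], 0.61)]
```

View pics/f.png

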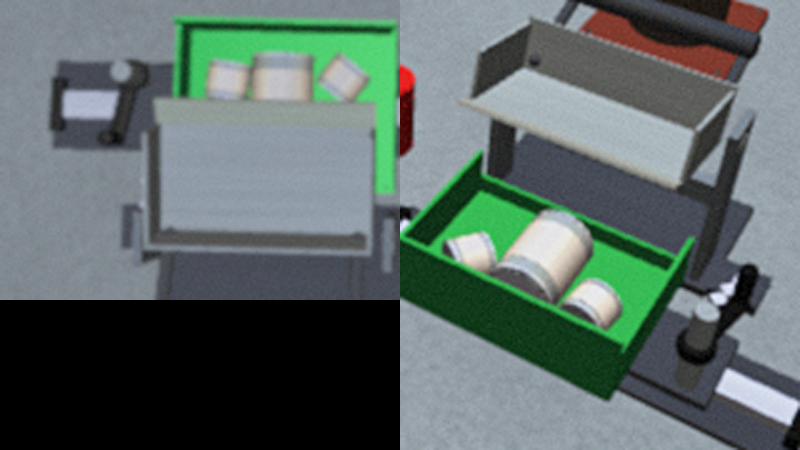

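```bash
python3 -m handwheel '[0,0,0,0,0,0,255,0,0,0,0,0,0,255,0,0,0,0,0,0,255,0,0,0,0,0,0,255,0,0,0,0,0,0,255]' >/dev/null; python3 - <<'E'
from h import *
g=np.mean([env.get_image('side').astype(float) for _ in range(4)],0)
print(np.round(g.mean(2)[243:256,380:400]).astype(int))
b=cv2.imread('pics/f.png')
t0=env.get_image('side').astype(float)
print('motion tray',np.abs(cv2.GaussianBlur(g-t0,(5,5),0))[200:300,260:400].max())
E
```

```text
[[ 79  78  77  79  80  82  76  87 125 151 165 181 199 194 107  16   3   7
    5   6]
 [ 78  78  74  77  77  78  72  98 169 214 224 232 238 196  59   1   2   8
    7  10]
 [ 62  72  64  51  53  58  68  88 154 212 228 230 229 173  41   1  10   2
   10   5]
 [ 31  42  37  21  37  61  92 115 131 185 225 229 214 143  22   3   5   3
    6   8]
 [ 20  24  27  74 143 182 190 198 192 200 208 205 179 102  16   2   8   4
    8   4]
 [ 73  87  95 103 191 237 233 231 229 219 174 126  91  28   2   3   9  10
    5  13]
 [136 143 142 102 150 219 231 228 230 224 175  70  25   2   2  10   4   8
    6  31]
 [165 165 158 125 115 182 226 228 231 219 153  52   9   9   7   5   5   6
    8  31]
 [181 181 177 166 140 157 190 188 183 150  76  22  12  17  15  10   7   9
    9  24]
 [189 186 188 188 182 163 138  94  57  37  19  14  20  20  22  20  16  14
    9  14]
 [188 186 185 183 182 182 153  74  16  10  15  22  15  18  20  23  17  13
   12  11]
 [185 180 181 178 178 181 171 114  33  14  22  21  23  26  18  16  13  25
   30  23]
 [180 180 180 181 184 188 192 150  44  14  17  22  21  17  15  12  36  86
  104  72]]
motion tray 4.5390625
```

```bash
python3 -c "
from h import *
print(env.sign_off())"
```

```text
the job is handed in; nothing more can be done
None
```

I completed the whole sequence and handed the job in at about 45 s; the hand-in gives no verdict.

**What I did:** I unlocked the lever, slid the carriage to the mark and locked the lever again. Then I put both small tins into the skip (only two were present), followed by the big tin, which tripped it. Everything landed in the tray, and I swung the empty skip back upright.

**What went wrong on the way:** My first push to lock the lever dragged the carriage about 11 mm off the mark. I gripped the knob, opened the lever again, brought the carriage back and locked it by steering the knob round its circle. One small tin had been knocked aside, so I measured its place again before grasping it.

**Last checks:**
- **Lever:** locked, standing about 5° further in than at the start.
- **Pointer:** about 2.3 mm from the mark by the side camera, within the 6 mm limit. The position network put it about 3 px further towards -y than the pixels showed. I went by the pixels, which had not changed since locking.
- **Tins:** all three lie in the tray, with no motion seen between the last pictures.
- **Skip and hand:** the skip is upright and the hand is clear of everything.
- **Bystanders:** the jar, carton and tape are where they stood, within the accuracy of the detections.

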